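Spin a compression nut back three turns

ROBOT

A 7-joint arm with a two-finger parallel gripper is mounted at the origin on the work surface. World frame = base frame: x ahead of the robot, y to its left, z up, the work surface at z = 0. Lengths are in m, angles in rad, forces in N, time in s.
With the tool pointing down it reaches from about 0.425 to 0.825 m from the base axis. Payload 3.6 kg.
Tool frame: the origin (TCP) lies between the finger pads; the fingertips stand env.tips_ahead ahead of it and the grasp point (between the pads) lies 6 mm ahead of it (env.tips_ahead is the distance from the TCP to the fingertips, in m); z points along the fingers, y is the direction in which the jaws open and shut (so a half turn about z gives the same grasp; the last joint's range is limited). The gripper opens to 85 mm and grips with 20 to 120 N. Pads are 22 mm wide; open, the fingers measure 114 mm over their backs; the gripper's body (76 mm by 85 mm) begins 54 mm behind the grasp point. The pads swing forward as they close: fully open they stand 13 mm farther back than shut.
Start: joints at [-1.181, 0.615, -0.013, 1.423, 0.008, 1.103, -0.04], TCP at [0.263, 0.595, 0.256] pointing down, gripper open.
Joint ranges: [-3.12, 3.12], [-0.3, 2.06], [-1.34, 1.32], [0.26, 2.42], [-1.36, 4.5], [0.01, 1.98], [-2.84, 2.84]. Speed limits (rad/s): [2.79, 2.79, 3.14, 3.14, 3.14, 3.14, 3.14].

INTERFACE

Orientations are given as a rotation vector (axis times angle).
In Python, from bench import env gives the robot as it stands.
- The arm moves only by the tool arm_command, never from a script. Its argument "deltas" is a list of rows, each a list of 7 numbers: the shift along the tool's x, y, z in cm, then the turn, a rotation vector about the tool's x, y, z in rad, then the closure, from 0 (fully open) to 1 (shut). In form: [[tx, ty, tz, ax, ay, az, fingers], ...]. A call has 1 to 20 rows; each row shifts and turns the pose as measured when the row begins, along the tool's axes as they then stand; what a row does not reach is not made up. A row lasts 1/8 s, in which the tool goes at most 62.5 mm and 10.7 degrees, less where a joint would pass 70% of its speed; a pose out of reach is approached as far as the arm can. A call with a gripper value outside its range is refused whole. The fingers move at their own pace and stop on an object; "squeeze" is the grip in N (left out, the last holds). Time passes only in rows, so rows that do not move let the fingers close. It gives the time, the measured TCP pose, the force and the opening at its end, in the units of the state.
- env.observe(): the state, without advancing time (a new reading comes with each control period).
- env.get_image(name): name is "scene" or "top"; returns a dict with "img" (480x640x3 uint8, red, green, blue), "range_z" (480x640 float32, m along the optical axis (not along the pixel's ray), 0 where there is no reading), "vertical_fov" (degrees; the focal length in pixels is half the picture's height over the tangent of half this angle, whatever the lens; pixels are square), "cx", "cy" (the principal point, pixels), "origin" and "orientation" of the camera in the world. Camera axes: x right, y down, z forward; pixel columns grow to the right and rows downward; lengths in m; the calibration is good to about 2 mm. A picture is of the moment at which its call begins.
- env.finish_job(): hands the job in, once; it reports no verdict.
Trained networks look in the newest picture that a camera, given by its name, has taken for a name from the list of things; names that differ only in an ending like _2 or _b are one class to them, and where a whole thing is asked for, a point or a joint stands for the part that bears it (a point fixed in the world has none). Each returns a list of dicts, best first, with "conf" (0 to 1); they miss things now and then, are a little off and sometimes report something else, mostly with a low value. They report only what shows in the picture. A call takes as long as a camera call.
- env.regions_of(camera, name): "pixels" (480x640 bool, what is visible of it) and "box" ([centre column, centre row, width, height] in pixels, round what is visible of it).
The state is a dict: "time": time; "joint_pos": joint angles; "qd": joint speeds; "joint_torque": joint torques, N m; "ee_pos": TCP position; "tool_rot": TCP orientation; "wrist_force": force on the tool from outside, world axes, zero at the start; "ft_torque": the same for the moment, N m; "opening": opening from 0.0 (shut) to 1.0 (fully open).
Only numpy, scipy, OpenCV 4.12 (cv2) and the standard library are available. Lean on these libraries where they do the work, as an engineer would, in place of code of your own. Each camera call takes 0.05 s, during which the arm holds its last target.

TASK

On the test manifold, the large light-blue nut has just been cracked loose. Roll it round by its ribbed rim with a fingertip (it is too wide to grip) to loosen it (anticlockwise seen from above) by three full turns from where it stands now, so that its blanking plug can be drawn later, and leave it there on its thread. Use the fingers alone, pick nothing up, and leave the small blue nut and everything else on the bench as they are.

Things in the scene. Friction and masses are not known exactly. Their poses are not given: they have to be found in the camera images.
- large_nut_center (a point): centre of the large light-blue nut, on its vertical axis, half-way up (about 180 mm above the bench at first; rises 5 mm per full turn of loosening). The nut is 52 mm tall, 96 mm across the crests of its 16 upright ribs (too wide to pinch). The ribs are 7 mm wide, stand 4.5 mm proud of an 87 mm core and run from 21 mm below this point to 16 mm above it
- large_fitting: the fixed black body that carries the large nut, screwed on one of the manifold's three outlets (swapped from run to run); hexagon foot 86 mm across, 24 mm tall. Origin on its axis at its foot, 118 mm above the bench; the nut's underside is 36 mm above it when tight. A black blanking plug 52 mm across stands in the nut's mouth, its top 105 mm above the origin; it does not turn or rise
- large_nut (a joint): angle of the large nut in rad; grows as the nut is loosened (anticlockwise seen from above), 6.283 per full turn. It is slightly slack at first (between 0 and 1.5). It stays where it is left: turning it takes about 0.06 N m, that is 1.3 N along its rim; its stop at 0 is the tight end, and its thread ends 31.5 rad up
- large_nut_mark (a point): the crest of the large nut's one rib that has a white paint-pen stripe, at half the nut's height, 48 mm from the axis; it goes round with the nut
- small_nut_center (a point): centre of the small light-blue nut of a similar, smaller fitting on another outlet of the manifold, to be left alone: 64 mm across its ribs, 42 mm tall; on its axis, half-way up, about 175 mm above the bench; its blanking plug's head ends 38 mm above this point
- small_nut_mark (a point): the crest of the small nut's white-striped rib, 32 mm from its axis, at half its height
- capped_fitting: a fitting with a black ribbed cap on another outlet of the manifold, 74 mm across; origin on its vertical axis at its foot, 118 mm above the bench; it ends 85 mm above that; it does not move
- manifold: the fixed test manifold: a steel drip tray 150 (x) x 660 (y) mm, 18 mm high, with a level header pipe 60 mm thick along its y axis (axis 75 mm up) and three upright outlets at y = -160, 0, 160 mm that carry the fittings; gauge at y = 312 mm (190 mm high), ball valve with red lever at y = -322 mm (130 mm high). Origin: underside of the tray at its centre, on the bench
- elbow: a loose 90-degree black elbow fitting with two light-blue nuts, about 92 x 92 x 52 mm, lying on the bench on the robot's side of the tray; origin under the corner of the elbow
- male_connector: a loose small connector standing upright on the bench on the robot's side of the tray: black threaded foot, light-blue nut on top, 54 mm across, 76 mm tall; origin at the centre of its underside
- end_cap: a loose black ribbed end cap, 62 mm across, 48 mm tall, standing on the bench on the robot's side of the tray; origin at the centre of its underside
- liner_tray: a loose white plastic pipe liner (a tube 30 mm across, 50 mm tall) standing in the drip tray; origin at the centre of its underside
- nipple: a loose black threaded nipple, 44 mm across its hexagon, 53 mm tall, standing in the drip tray; origin at the centre of its underside
- liner_bench: a second loose white liner, 30 mm across, 50 mm tall, standing on the bench beyond the tray; origin at the centre of its underside
- grease_tub: a loose white tub with a yellow lid, 68 mm across, 60 mm tall, on the bench beyond the tray; origin at the centre of its underside
- strap_wrench: a loose strap wrench lying on the bench beyond the tray: red handle 170 mm long along its -y, black belt loop 90 mm across along its +y, 20 mm high; origin where handle and loop meet, on the bench

How it is judged:
On the way, in this order (a step that is already met when the one before it is completed fails the run):
1. the large nut has been loosened by one full turn (distance of large_nut_center from where it was at the start of the episode above 0.005 m), for 0.1 s.
2. the large nut has been loosened by two full turns (distance of large_nut_center from where it was at the start of the episode above 0.01 m), for 0.1 s.
At the end, for the whole second after the job is handed in: the large nut stands three full turns looser than at the start, within a fifth of a turn (it has risen 14 to 16 mm), and is at rest; the small nut has not been turned (its stripe within 12 mm of where it was) (distance of large_nut_center from where it was at the start of the episode between 0.014 and 0.016 m and velocity of joint large_nut between -0.05 and 0.05 rad/s and distance of small_nut_mark from where it was at the start of the episode below 0.012 m); the robot touches nothing.
It fails at once if the large nut is spun back more than four turns, nearly off its thread (distance of large_nut_center from where it was at the start of the episode above 0.02 m).
It fails at once if the small nut is turned (its stripe moves more than 12 mm) (distance of small_nut_mark from where it was at the start of the episode above 0.012 m).
It fails at once if the arm or the hand behind the fingers presses on the large nut or its fitting (contact force between the arm and large_fitting above 5 N).
It fails at once if a loose thing on the bench or in the tray is lifted, carried or knocked more than 25 mm away (distance of any of elbow, male_connector, end_cap, liner_tray, nipple, liner_bench, grease_tub, strap_wrench from where it was at the start of the episode above 0.025 m).
It also fails if it takes over 69 s, if anything falls off the work surface, if the arm or the gripper's body presses on something with over 40 N, if the wrist force passes 120 N, or if a joint passes its speed limit or range.

## Working session

There is one attempt and no reset: what is moved stays moved. The work goes in short steps, Python scripts to look and compute and a tool call to move; the robot and the scene stay as the last step left them, time stands still between calls to the robot, and variables do not carry over. Pictures are saved under pics/ and viewed, and the job is handed in when it is done.

Besides the shell and the picture viewer there is one more tool, called after "Request:" in YAML: its name, and indented under it one key for each argument. arm_command: Moves the arm, as the interface text tells. Its arguments: {"type":"object","properties":{"deltas":{"type":"array"},"squeeze":{"type":"number"}},"required":["deltas"]}

```bash
ls; mkdir -p pics
cat > h.py <<'E'
import numpy as np, cv2
from scipy.spatial.transform import Rotation as R
from bench import env
def Rm(o):
    o=np.array(o,float)
    return R.from_rotvec(o).as_matrix() if o.size==3 else (o.reshape(3,3) if o.size==9 else R.from_quat(o).as_matrix())
def pts(im,mask=None):
    z=im["range_z"]; f=240/np.tan(np.radians(im["vertical_fov"])/2)
    v,u=np.nonzero((z>0) if mask is None else (mask&(z>0)))
    zz=z[v,u]; c=np.c_[(u-im["cx"])/f*zz,(v-im["cy"])/f*zz,zz]
    return c@Rm(im["orientation"]).T+np.array(im["origin"]),u,v
def proj(im,p):
    f=240/np.tan(np.radians(im["vertical_fov"])/2)
    c=(np.atleast_2d(p)-im["origin"])@Rm(im["orientation"])
    return np.c_[c[:,0]/c[:,2]*f+im["cx"],c[:,1]/c[:,2]*f+im["cy"]]
def save(im,n): cv2.imwrite("pics/"+n,im["img"][:,:,::-1])
E
python3 - <<'E'
from h import *
print(env.observe(), env.tips_ahead)
for c in("scene","top"):
    im=env.get_image(c); save(im,c+"0.png"); print(c,im["origin"],im["orientation"],im["vertical_fov"],im["cx"],im["cy"])
    for n in("large_nut_center","large_nut_mark","large_fitting","small_nut_center","capped_fitting","manifold","nipple","liner_tray","elbow","male_connector","end_cap","grease_tub","liner_bench","strap_wrench"):
        for r in env.regions_of(c,n)[:2]:
            P,_,_=pts(im,r["pixels"]); print(n,round(r["conf"],2),np.round(r["box"]),len(P),np.round(np.median(P,0),3) if len(P) else"",np.round(np.percentile(P,2,0),3),np.round(np.percentile(P,98,0),3))
E
```

```text
pics
{'time': 0.0, 'joint_pos': array([-1.1814981 ,  0.61593859, -0.0126404 ,  1.42489475,  0.00811027,
        1.10341214, -0.04042504]), 'qd': array([-0.00201052, -0.00179033, -0.00150111,  0.00093568, -0.00024182,
        0.00076677,  0.00086121]), 'joint_torque': array([ 1.27547178e-04, -4.69208014e+01,  2.58965436e-01, -1.71039158e+01,
        9.85388935e-03,  9.53135634e-03, -3.60386068e-06]), 'ee_pos': array([0.26224625, 0.59398249, 0.25512681]), 'tool_rot': array([-0.64823391, -3.07346925,  0.00401004]), 'wrist_force': array([-0.6742072 , -0.32052991,  0.46792622]), 'ft_torque': array([-0.0200493 , -0.05752582, -0.02803201]), 'opening': 1.0021663242305985} 0.025
scene [0.91401203 0.51426343 0.93107281] [-0.82561943 -2.69045553  0.90103286] 47.14718465473044 317.97184922803194 235.03214373578191
large_nut_center 0.79 [308. 199.  58.  48.] 1697 [ 0.578 -0.018  0.196] [ 0.521 -0.082  0.153] [0.605 0.002 0.208]
large_nut_mark 0.64 [307. 197.  51.  50.] 1649 [ 0.578 -0.018  0.196] [ 0.521 -0.077  0.156] [0.605 0.002 0.208]
large_fitting 0.59 [311. 199.  53.  64.] 2621 [ 0.573 -0.0
[... 2737 characters left out ...]
  0.073] [ 0.329 -0.042  0.042] [0.374 0.004 0.08 ]
male_connector 0.46 [423. 260.  38.  34.] 758 [ 0.522 -0.189  0.189] [ 0.5   -0.228  0.108] [ 0.56  -0.171  0.211]
end_cap 0.67 [420. 364.  32.  35.] 824 [ 0.346 -0.202  0.037] [ 0.317 -0.233  0.   ] [ 0.374 -0.178  0.049]
grease_tub 0.83 [206. 162.  38.  35.] 949 [0.772 0.212 0.058] [0.748 0.184 0.008] [0.806 0.243 0.063]
liner_bench 0.61 [400. 161.  15.  23.] 238 [ 0.773 -0.205  0.034] [ 0.757 -0.218  0.002] [ 0.786 -0.191  0.052]
liner_bench 0.49 [244. 236.  46.  44.] 1377 [0.579 0.111 0.195] [0.552 0.081 0.127] [0.616 0.145 0.205]
strap_wrench 0.66 [300. 166. 129.  54.] 1391 [0.783 0.043 0.017] [ 0.73  -0.121 -0.001] [0.822 0.151 0.024]
```

View pics/scene0.png

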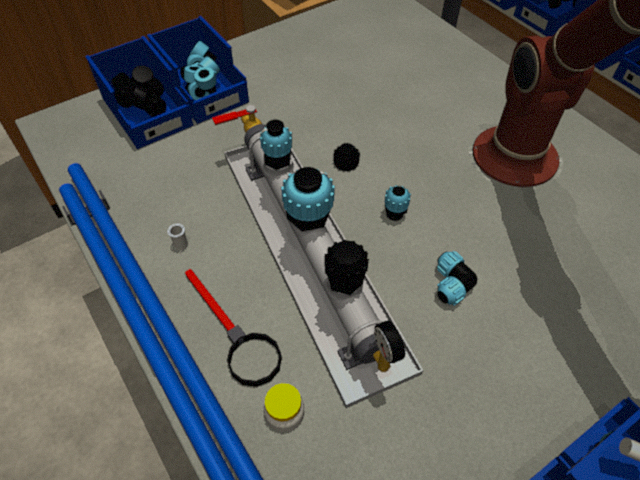

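View pics/top0.png

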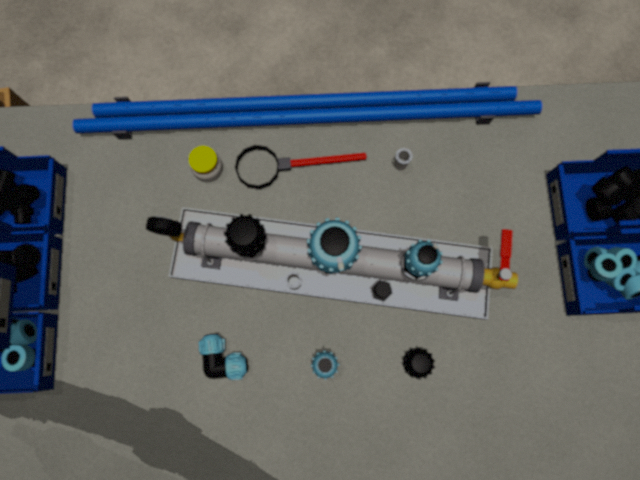

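Run:
```python
from h import *
from scipy.optimize import least_squares
for c in("scene","top"):
    im=env.get_image(c); P,u,v=pts(im)
    # large nut top rim & plug & capped top
    for (x,y,zl,zh,r,n) in((.56,-.04,.19,.215,.08,"nut top"),(.56,-.04,.216,.24,.06,"plug"),(.59,.11,.195,.215,.06,"cap"),(.53,-.2,.185,.2,.06,"small"),(.53,-.2,.2,.225,.06,"small plug")):
        m=(np.hypot(P[:,0]-x,P[:,1]-y)<r)&(P[:,2]>zl)&(P[:,2]<zh)
        if m.sum()<5: continue
        Q=P[m]; (cx,cy),rr=cv2.minEnclosingCircle(Q[:,:2].astype(np.float32))
        print(c,n,m.sum(),round(cx,4),round(cy,4),round(rr,4),np.round(np.percentile(Q[:,2],[5,50,95]),4),np.round(np.median(Q,0),4))
    S=cv2.resize(im["img"][160:300,250:460] if c=="top" else im["img"][120:300,220:420],None,fx=3.5 if c=="top" else 3.2,fy=3.5 if c=="top" else 3.2,interpolation=cv2.INTER_CUBIC)
    cv2.imwrite(f"pics/{c}0z.png",S[:,:,::-1])
```

```text
scene nut top 1111 0.56 -0.0451 0.0494 [0.1925 0.2025 0.2093] [ 0.5752 -0.0236  0.2025]
scene plug 536 0.5587 -0.0445 0.0273 [0.219  0.2221 0.2246] [ 0.5603 -0.0424  0.2221]
scene cap 674 0.5887 0.1136 0.0273 [0.1965 0.201  0.2036] [0.5893 0.1156 0.201 ]
scene small 359 0.5321 -0.2015 0.032 [0.1856 0.1911 0.1975] [ 0.5412 -0.1886  0.1911]
scene small plug 226 0.5318 -0.2022 0.0181 [0.2023 0.2117 0.2141] [ 0.5329 -0.1975  0.2117]
top nut top 1372 0.5582 -0.0434 0.0486 [0.1954 0.2038 0.2084] [ 0.5484 -0.0404  0.2038]
top plug 722 0.5583 -0.043 0.026 [0.2201 0.2227 0.2253] [ 0.5575 -0.0428  0.2227]
top cap 688 0.5852 0.1145 0.0277 [0.1971 0.2014 0.2044] [0.5848 0.1132 0.2014]
top small 544 0.5295 -0.1999 0.0318 [0.186  0.1908 0.1975] [ 0.523  -0.1921  0.1908]
top small plug 329 0.5302 -0.2002 0.0176 [0.2098 0.2127 0.2153] [ 0.5294 -0.1998  0.2127]
```

The large nut is the middle light-blue one (scene px ~308,197; top px ~333,245), with its axis at about (0.559, -0.044). The plug top at 0.222 and nut top at 0.206 match the given sizes. Its white stripe faces the robot (top px ~341,265). The small nut is at about (0.531, -0.201) and the cap at (0.587, 0.114). I'll shut the fingers and travel towards the nut.

Request:
arm_command:
  deltas:
    - [-2, -1.6, -1.5, 0, 0, 0, 1]
    - [-4, -3.3, -1.5, 0, 0, 0, 1]
    - [-4, -3.3, -1, 0, 0, 0, 1]
    - [-4, -3.3, 0, 0, 0, 0, 1]
    - [-4, -3.3, 0, 0, 0, 0, 1]
    - [-4, -3.3, 0, 0, 0, 0, 1]
    - [-4, -3.3, 0, 0, 0, 0, 1]
  squeeze: 40

```text
time: 2.48
ee_pos: [0.4166, 0.2907, 0.297]
tool_rot: [0.632, 3.077, 0.007]
wrist_force: [0.3, 0.9, -1.1]
opening: 0.0
```

Run:
```python
from h import *
im=env.get_image("scene"); save(im,"scene1.png"); im=env.get_image("top"); save(im,"top1.png")
o=env.observe(); print(o["time"],o["ee_pos"],o["joint_pos"],o["opening"]); M=Rm(o["tool_rot"]); print(np.round(M,3))
```

```text
2.575 [0.41979817 0.28485305 0.29707312] [-0.66656165  0.34996621  0.03610171  1.77110282 -0.01186056  1.01825492
  0.52627113] -0.004406750920975417
[[-0.914  0.406  0.003]
 [ 0.406  0.914 -0.   ]
 [-0.003  0.001 -1.   ]]
```

View pics/scene1.png

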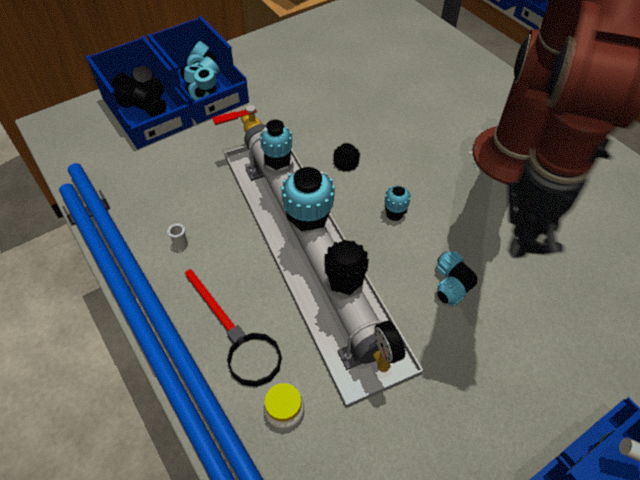

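View pics/top1.png

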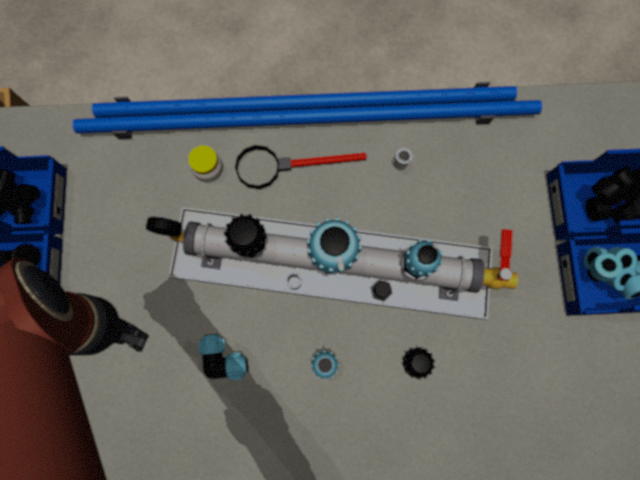

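Run:
```python
import cv2
a=cv2.imread("pics/scene1.png")[160:270,480:590]; cv2.imwrite("pics/g1.png",cv2.convertScaleAbs(cv2.resize(a,None,fx=5,fy=5,interpolation=cv2.INTER_CUBIC),alpha=2,beta=20))
```

```text
(no output)
```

View pics/g1.png

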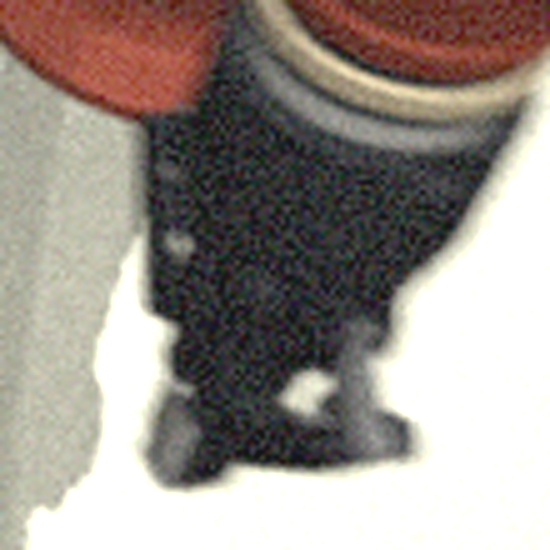

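Run:
```python
from h import *
im=env.get_image("scene"); o=env.observe(); M=Rm(o["tool_rot"])
P,u,v=pts(im); Q=(P-o["ee_pos"])@M
m=(np.abs(Q[:,0])<.08)&(np.abs(Q[:,1])<.1)&(Q[:,2]>-.08)&(Q[:,2]<.05)
Q=Q[m]*1000
for z in range(-70,45,6):
    s=Q[(Q[:,2]>=z)&(Q[:,2]<z+6)]
    if len(s): print(z,len(s),"x",np.round(np.percentile(s[:,0],[2,50,98])),"y",np.round(np.percentile(s[:,1],[2,50,98])))
s=Q[Q[:,2]>0]
print(np.round(s[::max(1,len(s)//40)]).astype(int).tolist())
```

```text
-70 305 x [-24. -13.   6.] y [-61.  49.  59.]
-64 194 x [-22. -16.   2.] y [-57.  19.  59.]
-58 140 x [-22. -17. -11.] y [-57.  -8.  53.]
-52 143 x [-22. -17. -10.] y [-54.  -8.  47.]
-46 136 x [-22. -16.  -7.] y [-49.  -6.  42.]
-40 96 x [-19. -16.   8.] y [-44.  12.  39.]
-34 159 x [-18. -16.   5.] y [-38.  13.  34.]
-28 103 x [-18. -16.   4.] y [-31.   7.  27.]
-22 52 x [-19. -16. -12.] y [-27.  -2.  23.]
-16 30 x [-17. -15. -11.] y [-10.  -4.  11.]
-10 36 x [-16. -14. -10.] y [-11.   3.  12.]
-4 46 x [-16. -13.  -7.] y [-15.   4.  11.]
2 46 x [-17. -12.  -2.] y [-16.   4.  12.]
8 56 x [-17. -12.   1.] y [-15.   4.  11.]
14 31 x [-16. -14.  -2.] y [-11.   4.  10.]
20 10 x [-15. -15. -10.] y [-7.  3.  5.]
[[-11, -15, 2], [-15, -9, 0], [-16, -7, 2], [-16, -5, 1], [-16, -3, 2], [-16, -4, 5], [-16, -8, 13], [-15, -1, 4], [-16, -3, 9], [-11, 4, 0], [-16, -2, 10], [-15, 4, 2], [-16, -4, 15], [-17, 4, 4], [-12, 6, 3], [-17, -1, 13], [-14, 3, 9], [-11, 8, 3], [-16, 1, 13], [-11, 3, 12], [-11, 11, 1], [-4, 9, 5], [-15, 3, 14], [-11, 6, 11], [-8, 10, 5], [-3, 11, 6], [-17, 3, 14], [-11, 5, 14], [-10, 11, 6], [-3, 10, 9], [-15, 1, 21], [-11, 4, 18], [-11, 11, 8], [-4, 10, 11], [-15, 3, 21], [-12, 7, 15], [-9, 11, 11], [-1, 10, 15], [-10, 3, 25], [-10, 10, 15]]
```

```bash
cat >> h.py <<'E'
AX=np.array([.5587,-.0438])
def Rpsi(p):
    c,s=np.cos(p),np.sin(p); return np.array([[c,s,0],[s,-c,0],[0,0,-1.]])
def psi(o): M=Rm(o["tool_rot"]); return np.arctan2(M[1,0],M[0,0])
def rows(o,pos,ps,n,g=1.0):
    """interpolate from measured pose to pos, yaw ps (unwrapped rad) in n rows"""
    p0=o["ee_pos"]; M=Rm(o["tool_rot"]); y0=psi(o); dp=ps-y0; st=(np.array(pos)-p0)/n; out=[]
    for i in range(n):
        Mi=M if i==0 else Rpsi(y0+dp*i/n)
        rv=R.from_matrix(Mi.T@Rpsi(y0+dp*(i+1)/n)).as_rotvec()
        t=Mi.T@st*100
        out.append(np.round(np.r_[t,rv]*g,2).tolist()+[1])
    return out
def faces(face,beta,hx=.011,hy=.0145):
    # offset corner-TCP in (r,t): leading face along n_L
    hL,hT=(hx,hy) if face in("+x","-x") else (hy,hx)
    b=np.radians(beta); return np.array([-np.sin(b)*hL-np.cos(b)*hT, np.cos(b)*hL-np.sin(b)*hT])
def pose(th,face,rc,beta=38):
    """corner at azimuth th(deg), radius rc -> TCP xy, psi(rad)"""
    off=faces(face,beta); a=np.radians(th); r=np.array([np.cos(a),np.sin(a)]); t=np.array([-r[1],r[0]])
    xy=AX+r*(rc-off[0])-t*off[1]
    nl=th+90+beta; ps=nl-{"+x":0,"-x":180,"+y":-90,"-y":90}[face]
    return xy,np.radians(ps)
def th_of(o,face,beta=38):
    """current corner polar coords about axis, and beta actual"""
    p=psi(o); off={"+x":0,"-x":180,"+y":-90,"-y":90}[face]
    nl=p+np.radians(off); hL,hT=(.011,.0145) if face[1]=="x" else (.0145,.011)
    c=o["ee_pos"][:2]+hL*np.array([np.cos(nl),np.sin(nl)])+hT*np.array([-np.sin(nl),np.cos(nl)])-AX
    th=np.arctan2(c[1],c[0]); b=np.degrees(nl-th)-90
    return np.degrees(th),np.hypot(*c),(b+180)%360-180
E
python3 - <<'E'
from h import *
o=env.observe(); xy,p=pose(97,"+y",.075); print(xy,np.degrees(p),np.degrees(psi(o)))
p=np.radians(-46)
for r in rows(o,[*xy,.29],p,20): print(r,end=", ")
E
```

```text
[0.55203467 0.04867218] 315.0 156.33972986802866
[-1.1, -0.83, 0.03, 0.0, 0.0, 0.18, 1], [-1.23, -0.62, 0.04, 0.0, 0.0, 0.18, 1], [-1.32, -0.4, 0.04, 0.0, 0.0, 0.18, 1], [-1.37, -0.16, 0.04, 0.0, 0.0, 0.18, 1], [-1.37, 0.08, 0.04, 0.0, 0.0, 0.18, 1], [-1.34, 0.32, 0.04, 0.0, 0.0, 0.18, 1], [-1.26, 0.55, 0.04, 0.0, 0.0, 0.18, 1], [-1.14, 0.76, 0.04, 0.0, 0.0, 0.18, 1], [-0.99, 0.95, 0.04, 0.0, 0.0, 0.18, 1], [-0.81, 1.11, 0.04, 0.0, 0.0, 0.18, 1], [-0.6, 1.24, 0.04, 0.0, 0.0, 0.18, 1], [-0.38, 1.32, 0.04, 0.0, 0.0, 0.18, 1], [-0.14, 1.37, 0.04, 0.0, 0.0, 0.18, 1], [0.11, 1.37, 0.04, 0.0, 0.0, 0.18, 1], [0.34, 1.33, 0.04, 0.0, 0.0, 0.18, 1], [0.57, 1.25, 0.04, 0.0, 0.0, 0.18, 1], [0.78, 1.13, 0.04, 0.0, 0.0, 0.18, 1], [0.97, 0.97, 0.04, 0.0, 0.0, 0.18, 1], [1.13, 0.79, 0.04, 0.0, 0.0, 0.18, 1], [1.25, 0.58, 0.04, 0.0, 0.0, 0.18, 1],
```

Request:
arm_command:
  deltas:
    - [-1.1, -0.8, 0.04, 0, 0, 0.18, 1]
    - [-1.2, -0.6, 0.04, 0, 0, 0.18, 1]
    - [-1.3, -0.4, 0.04, 0, 0, 0.18, 1]
    - [-1.4, -0.2, 0.04, 0, 0, 0.18, 1]
    - [-1.4, 0.1, 0.04, 0, 0, 0.18, 1]
    - [-1.3, 0.3, 0.04, 0, 0, 0.18, 1]
    - [-1.3, 0.6, 0.04, 0, 0, 0.18, 1]
    - [-1.1, 0.8, 0.04, 0, 0, 0.18, 1]
    - [-1.0, 1.0, 0.04, 0, 0, 0.18, 1]
    - [-0.8, 1.1, 0.04, 0, 0, 0.18, 1]
    - [-0.6, 1.2, 0.04, 0, 0, 0.18, 1]
    - [-0.4, 1.3, 0.04, 0, 0, 0.18, 1]
    - [-0.1, 1.4, 0.04, 0, 0, 0.18, 1]
    - [0.1, 1.4, 0.04, 0, 0, 0.18, 1]
    - [0.3, 1.3, 0.04, 0, 0, 0.18, 1]
    - [0.6, 1.3, 0.04, 0, 0, 0.18, 1]
    - [0.8, 1.1, 0.04, 0, 0, 0.18, 1]
    - [1.0, 1.0, 0.04, 0, 0, 0.18, 1]
    - [1.1, 0.8, 0.04, 0, 0, 0.18, 1]

```text
time: 5.0
ee_pos: [0.5284, 0.0838, 0.2851]
tool_rot: [-2.906, 1.138, 0.018]
wrist_force: [0.7, -0.4, -0.6]
opening: 0.001
```

Run:
```python
from h import *
o=env.observe(); xy,p=pose(97,"+y",.075); print(o["time"],o["ee_pos"],np.degrees(psi(o)),o["joint_pos"],o["wrist_force"],xy)
print(th_of(o,"+y"))
p-=2*np.pi
for r in rows(o,[*xy,.205],p,4): print(r,end=", ")
```

```text
5.0 [0.52835779 0.08375931 0.28509984] -42.75180334187477 [-0.7683764   0.54163301  0.92979737  1.73361993 -0.5032348   1.12186966
 -1.99426155] [ 0.73856566 -0.44880264 -0.63756291] [0.55203467 0.04867218]
(np.float64(106.35010265948317), np.float64(0.11405742590793788), np.float64(30.898093998642025))
[1.07, 0.27, 1.98, -0.02, 0.02, 0.01, 1], [1.03, 0.23, 2.0, 0.0, 0.0, 0.01, 1], [1.03, 0.22, 2.0, 0.0, 0.0, 0.01, 1], [1.04, 0.21, 2.0, 0.0, 0.0, 0.01, 1],
```

Request:
arm_command:
  deltas:
    - [1.2, 0.3, 1.0, -0.02, 0.02, 0.03, 1]
    - [1.2, 0.3, 2.4, 0, 0, 0.02, 1]
    - [1.2, 0.3, 2.4, 0, 0, 0.01, 1]
    - [1.0, 0.2, 2.0, 0, 0, 0, 1]
    - [0, 0, 0, 0, 0, 0, 1]

```text
time: 5.62
ee_pos: [0.5551, 0.0492, 0.201]
tool_rot: [2.895, -1.203, -0.004]
wrist_force: [0.3, 0.0, 0.9]
opening: 0.001
```

Run:
```python
from h import *
o=env.observe(); xy,p=pose(97,"+y",.050); print(o["time"],o["ee_pos"],np.degrees(psi(o)),o["joint_pos"],o["wrist_force"],xy)
print(th_of(o,"+y"))
p-=2*np.pi
for r in rows(o,[*xy,.205],p,3): print(r,end=", ")
im=env.get_image("scene"); cv2.imwrite("pics/s2.png",cv2.resize(im["img"][100:320,200:500],None,fx=2.6,fy=2.6,interpolation=cv2.INTER_CUBIC)[:,:,::-1])
```

```text
5.625 [0.55505921 0.04921934 0.20100885] -45.15170866743193 [-0.64580667  0.67270038  0.85967469  1.77943428 -0.59790965  0.97837421
 -1.90187582] [0.26237489 0.02408276 0.91481465] [0.55508141 0.02385853]
(np.float64(94.69826529685385), np.float64(0.07524757192764803), np.float64(40.15002603571418))
[0.6, 0.6, -0.13, 0.01, -0.0, -0.0, 1], [0.6, 0.6, -0.13, 0.0, 0.0, -0.0, 1], [0.6, 0.6, -0.13, 0.0, 0.0, -0.0, 1],
```

View pics/s2.png

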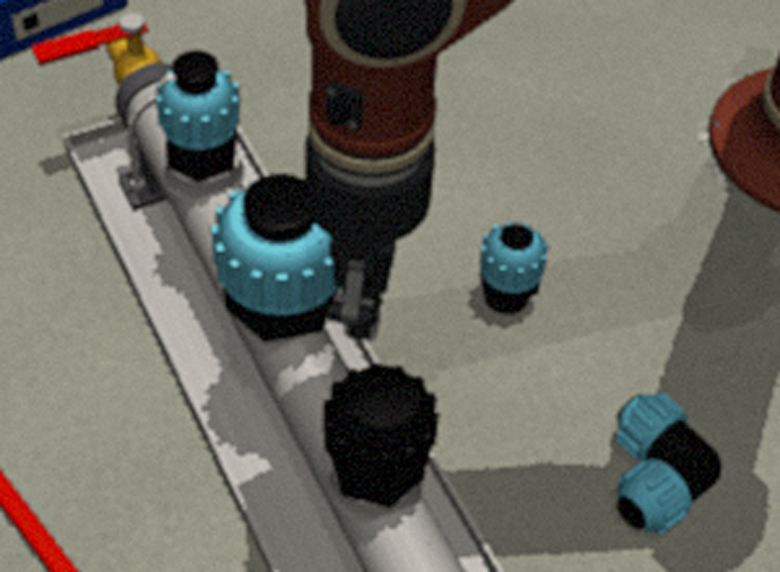

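Run:
```python
from h import *
im=env.get_image("scene");o=env.observe(); M=Rm(o["tool_rot"]);c=[]
for sx in(-1,1):
  for sy in(-1,1): c.append(o["ee_pos"]+M@np.array([sx*.011,sy*.0145,.025]))
q=proj(im,np.array(c)); print(np.round(q),np.round((q-[200,100])*2.6))
print(proj(im,[[*AX,.206],[*AX,.222]]))
```

```text
[[344. 235.]
 [346. 222.]
 [331. 233.]
 [334. 220.]] [[373. 350.]
 [380. 316.]
 [340. 345.]
 [348. 311.]]
[[307.35117239 183.66577624]
 [307.21041744 177.4892786 ]]
```

Request:
arm_command:
  deltas:
    - [0.6, 0.6, -0.15, 0, 0, 0, 1]
    - [0.7, 0.7, -0.15, 0, 0, 0, 1]
    - [0.6, 0.6, -0.1, 0, 0, 0, 1]
    - [0, 0, 0, 0, 0, 0, 1]

```text
time: 6.22
ee_pos: [0.5568, 0.0208, 0.21]
tool_rot: [2.899, -1.203, 0.008]
wrist_force: [0.3, -0.5, -0.5]
opening: 0.002
```

```bash
cat > s.py <<'E'
from h import *
import sys
face=sys.argv[1]; o=env.observe()
th,r,b=th_of(o,face); a=np.radians(th); F=o["wrist_force"]; rr=np.array([np.cos(a),np.sin(a)])
print("t",round(o["time"],2),"ee",np.round(o["ee_pos"],4),"psi",round(np.degrees(psi(o)),1),"q",np.round(o["joint_pos"],2),"F",np.round(F,1),"Fr",round(F[:2]@rr,1),"Ft",round(F[:2]@[-rr[1],rr[0]],1))
print("theta",round(th,1),"rc mm",round(r*1000,1),"beta",round(b,1),"tilt",np.round(Rm(o["tool_rot"])[:,2],3))
if len(sys.argv)>2:
    rc,n=float(sys.argv[2])/1000,int(sys.argv[3]); dth=float(sys.argv[4]); beta=float(sys.argv[5]) if len(sys.argv)>5 else 38
    xy,p=pose(th+dth*n,face,rc,beta)
    # first row correction to rc, then twist rows
    xy1,p1=pose(th,face,rc,beta)
    M=Rm(o["tool_rot"]); e=np.r_[xy1,.205]-o["ee_pos"]; print("corr xyz",np.round(M.T@e*100,2),"rv",np.round(R.from_matrix(M.T@Rpsi(p1)).as_rotvec(),3))
    xy2,p2=pose(th+dth,face,rc,beta); M1=Rpsi(p1); print("row",np.round(M1.T@np.r_[xy2-xy1,0]*100,3),"az",round(-np.radians(dth),3))
E
python3 s.py +y 44 1 10
```

```text
t 6.22 ee [0.5568 0.0208 0.21  ] psi -45.1 q [-0.6   0.66  0.86  1.78 -0.59  0.98 -1.86] F [ 0.3 -0.5 -0.5] Fr -0.5 Ft -0.2
theta 95.4 rc mm 46.7 beta 39.6 tilt [ 0.004 -0.004 -1.   ]
corr xyz [0.25 0.14 0.5 ] rv [ 0.    -0.006  0.027]
row [-0.653  0.856  0.   ] az -0.175
```

Request:
arm_command:
  deltas:
    - [0.2, 0.1, 0.3, 0, 0, 0.02, 1]
    - [-0.65, 0.85, 0.2, 0, 0, -0.17, 1]
    - [-0.65, 0.85, 0, 0, 0, -0.17, 1]
    - [-0.65, 0.85, 0, 0, 0, -0.17, 1]
    - [-0.65, 0.85, 0, 0, 0, -0.17, 1]

```text
time: 6.85
ee_pos: [0.5177, 0.0044, 0.2032]
tool_rot: [3.133, -0.165, 0.004]
wrist_force: [0.0, 0.1, 0.3]
opening: -0.003
```

```bash
python3 s.py +y 44 1 10
python3 - <<'E'
from h import *
im=env.get_image("top"); cv2.imwrite("pics/t3.png",cv2.resize(im["img"][160:310,230:430],None,fx=4,fy=4,interpolation=cv2.INTER_CUBIC)[:,:,::-1])
E
```

```text
t 6.85 ee [0.5177 0.0044 0.2032] psi -6.0 q [-0.5   0.55  0.67  1.89 -0.44  0.85 -1.27] F [0.  0.1 0.3] Fr 0.0 Ft -0.1
theta 134.0 rc mm 45.4 beta 39.9 tilt [ 0.002 -0.005 -1.   ]
corr xyz [ 0.16  0.06 -0.18] rv [ 0.005 -0.003  0.034]
row [-0.653  0.856  0.   ] az -0.175
```

View pics/t3.png

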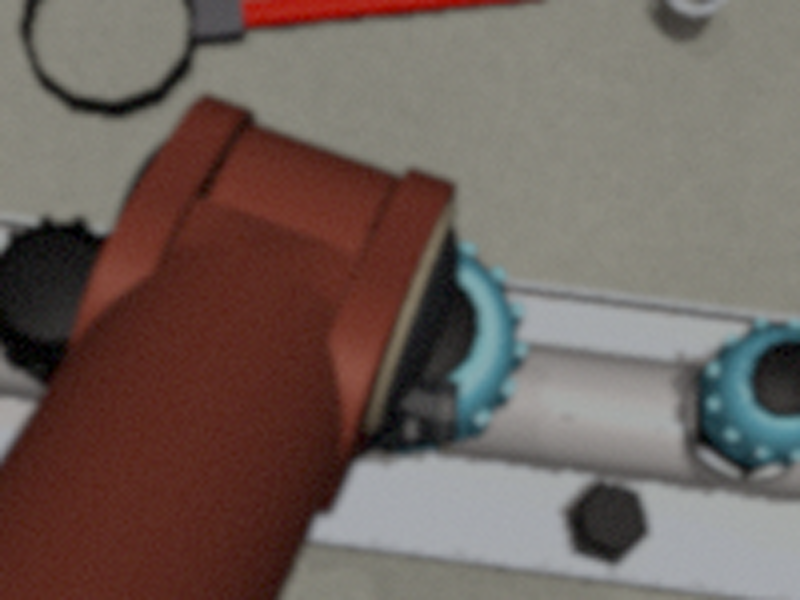

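Run:
```python
import cv2
im=cv2.imread("pics/top0.png"); cv2.imwrite("pics/t0.png",cv2.resize(im[160:310,230:430],None,fx=4,fy=4,interpolation=cv2.INTER_CUBIC))
```

```text
(no output)
```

View pics/t0.png

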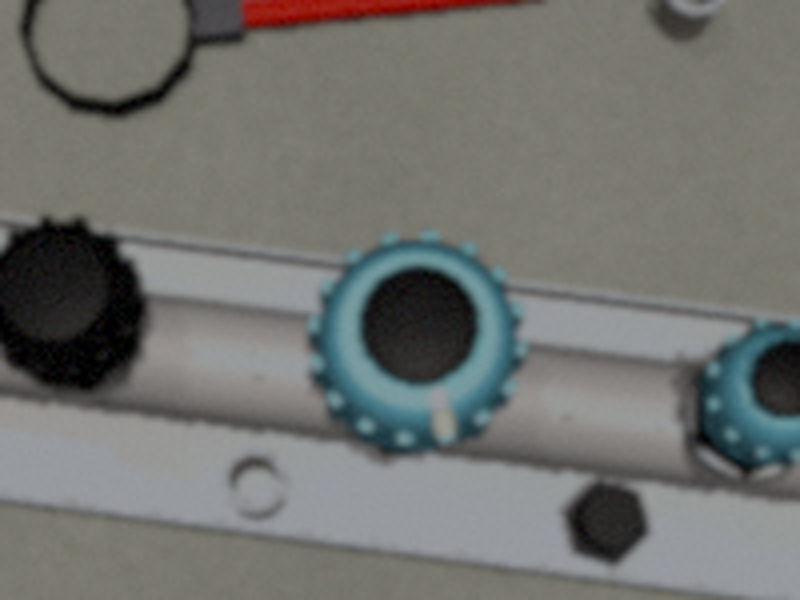

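```bash
python3 s.py +y 40 1 10
```

```text
t 6.9 ee [0.5164 0.003  0.2035] psi -6.0 q [-0.49  0.55  0.67  1.89 -0.44  0.85 -1.27] F [-1.  -1.  -1.5] Fr 0.0 Ft 1.4
theta 136.4 rc mm 45.3 beta 37.6 tilt [ 0.001 -0.005 -1.   ]
corr xyz [ 0.41  0.33 -0.15] rv [ 0.005 -0.002 -0.007]
row [-0.615  0.798  0.   ] az -0.175
```

Request:
arm_command:
  deltas:
    - [0.2, 0.17, 0, 0, 0, 0, 1]
    - [0.2, 0.17, 0, 0, 0, 0, 1]
    - [0, 0, 0, 0, 0, 0, 1]

```text
time: 7.28
ee_pos: [0.5189, 0.0018, 0.2028]
tool_rot: [3.136, -0.17, -0.007]
wrist_force: [-0.3, -0.0, 0.5]
opening: -0.001
```

```bash
python3 s.py +y 40 1 10
```

```text
t 7.28 ee [0.5189 0.0018 0.2028] psi -6.2 q [-0.48  0.56  0.67  1.88 -0.44  0.87 -1.27] F [-0.3 -0.   0.5] Fr 0.2 Ft 0.2
theta 135.4 rc mm 42.7 beta 38.4 tilt [-0.004 -0.    -1.   ]
corr xyz [ 0.22  0.16 -0.23] rv [0.001 0.004 0.008]
row [-0.615  0.798  0.   ] az -0.175
```

Request:
arm_command:
  deltas:
    - [0.25, 0.2, -0.1, 0, 0, 0, 1]
    - [0.2, 0.17, -0.1, 0, 0, 0, 1]
    - [0, 0, 0, 0, 0, 0, 1]

```text
time: 7.65
ee_pos: [0.5195, 0.0019, 0.2026]
tool_rot: [-3.132, 0.168, 0.027]
wrist_force: [-0.9, 0.6, 0.6]
opening: 0.003
```

```bash
python3 s.py +y 40 1 10
```

```text
t 7.65 ee [0.5195 0.0019 0.2026] psi -6.1 q [-0.48  0.56  0.67  1.87 -0.45  0.88 -1.27] F [-0.9  0.6  0.6] Fr 1.1 Ft 0.3
theta 134.7 rc mm 42.4 beta 39.2 tilt [-0.017  0.006 -1.   ]
corr xyz [ 0.21  0.13 -0.25] rv [-0.004  0.017  0.02 ]
row [-0.615  0.798  0.   ] az -0.175
```

Request:
arm_command:
  deltas:
    - [-0.5, 0.9, -0.1, 0, 0.01, -0.15, 1]
    - [-0.58, 0.83, -0.05, 0, 0, -0.17, 1]
    - [-0.58, 0.83, -0.05, 0, 0, -0.17, 1]

```text
time: 8.02
ee_pos: [0.5034, -0.0195, 0.2027]
tool_rot: [-3.066, -0.626, 0.015]
wrist_force: [-3.3, 2.6, 1.3]
opening: -0.0
```

```bash
python3 s.py +y 41 1 10
python3 - <<'E'
from h import *
im=env.get_image("top"); cv2.imwrite("pics/t4.png",cv2.resize(im["img"][160:310,230:430],None,fx=4,fy=4,interpolation=cv2.INTER_CUBIC)[:,:,::-1])
im=env.get_image("scene"); cv2.imwrite("pics/s4.png",cv2.resize(im["img"][130:280,230:430],None,fx=4,fy=4,interpolation=cv2.INTER_CUBIC)[:,:,::-1])
E
```

```text
t 8.03 ee [ 0.5034 -0.0195  0.2027] psi 23.1 q [-0.35  0.5   0.52  1.91 -0.34  0.83 -0.81] F [-3.3  2.6  1.3] Fr 4.0 Ft -1.2
theta 158.9 rc mm 42.3 beta 44.2 tilt [-0.012  0.01  -1.   ]
corr xyz [ 0.26 -0.02 -0.24] rv [-0.014  0.008  0.108]
row [-0.624  0.812  0.   ] az -0.175
```

View pics/t4.png

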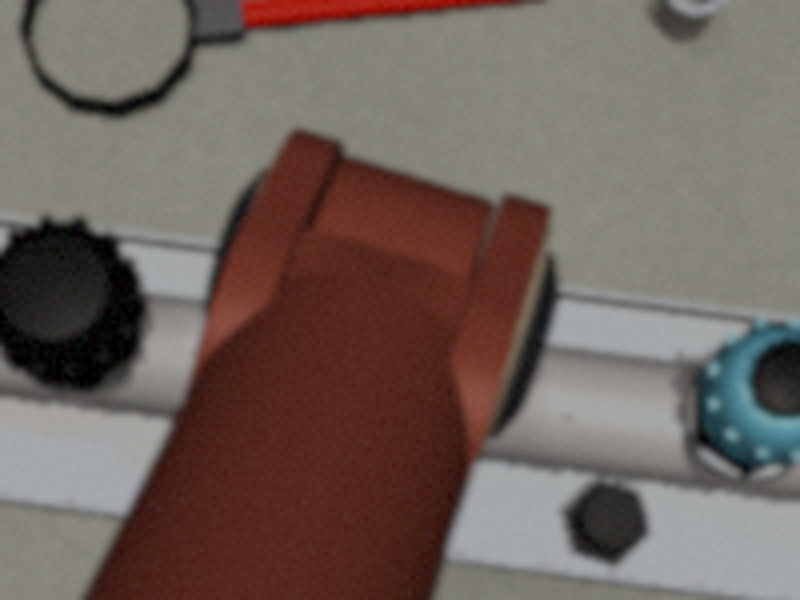

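View pics/s4.png

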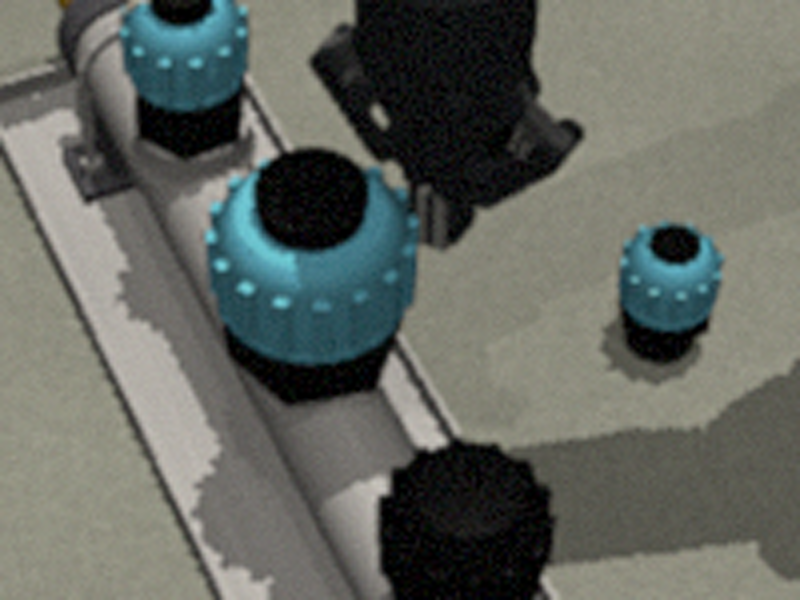

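Request:
arm_command:
  deltas:
    - [-0.6, 0.95, -0.1, 0, 0, -0.1, 1]
    - [-0.65, 0.9, -0.05, 0, 0, -0.16, 1]
    - [-0.65, 0.9, -0.05, 0, 0, -0.16, 1]
    - [-0.65, 0.9, -0.05, 0, 0, -0.16, 1]
    - [-0.65, 0.9, -0.05, 0, 0, -0.16, 1]

```text
time: 8.75
ee_pos: [0.5052, -0.0755, 0.2036]
tool_rot: [-2.63, -1.687, 0.015]
wrist_force: [-1.6, 0.8, 0.1]
opening: 0.002
```

```bash
python3 s.py +y 41.5 1 10
python3 - <<'E'
from h import *
im=env.get_image("scene"); cv2.imwrite("pics/s5.png",cv2.resize(im["img"][130:280,230:430],None,fx=4,fy=4,interpolation=cv2.INTER_CUBIC)[:,:,::-1])
E
```

```text
t 8.75 ee [ 0.5052 -0.0755  0.2036] psi 65.4 q [-0.1   0.49  0.31  1.88 -0.2   0.82 -0.11] F [-1.6  0.8  0.1] Fr 0.7 Ft -1.6
theta -142.2 rc mm 45.2 beta 27.5 tilt [-0.018  0.009 -1.   ]
corr xyz [ 0.08  0.39 -0.15] rv [-0.02  -0.003 -0.183]
row [-0.629  0.82   0.   ] az -0.175
```

View pics/s5.png

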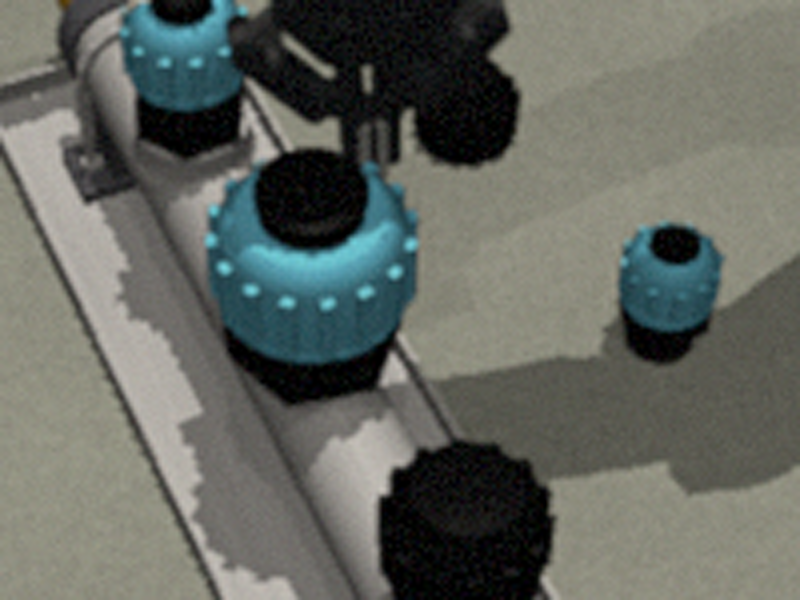

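Request:
arm_command:
  deltas:
    - [-0.3, 0.75, -0.05, -0.02, 0, -0.18, 1]
    - [-0.5, 0.85, -0.05, 0, 0, -0.18, 1]
    - [-0.58, 0.84, -0.03, 0, 0, -0.18, 1]
    - [-0.61, 0.83, -0.03, 0, 0, -0.17, 1]
    - [-0.61, 0.83, -0.03, 0, 0, -0.17, 1]
    - [-0.61, 0.83, -0.03, 0, 0, -0.17, 1]

```text
time: 9.55
ee_pos: [0.5632, -0.1145, 0.2067]
tool_rot: [1.434, 2.771, -0.002]
wrist_force: [0.5, -0.8, -1.1]
opening: -0.001
```

```bash
python3 s.py +y 43 1 10
python3 - <<'E'
from h import *
im=env.get_image("scene"); cv2.imwrite("pics/s6.png",cv2.resize(im["img"][130:280,230:430],None,fx=4,fy=4,interpolation=cv2.INTER_CUBIC)[:,:,::-1])
im=env.get_image("top"); cv2.imwrite("pics/t6.png",cv2.resize(im["img"][160:310,230:430],None,fx=4,fy=4,interpolation=cv2.INTER_CUBIC)[:,:,::-1])
E
```

```text
t 9.55 ee [ 0.5632 -0.1145  0.2067] psi 125.3 q [ 0.15  0.54  0.02  1.73 -0.    0.85  0.78] F [ 0.5 -0.8 -1.1] Fr 0.9 Ft 0.3
theta -79.4 rc mm 54.2 beta 24.6 tilt [ 0.018 -0.011 -1.   ]
corr xyz [0.72 0.76 0.17] rv [ 0.006  0.02  -0.233]
row [-0.643  0.842  0.   ] az -0.175
```

View pics/s6.png

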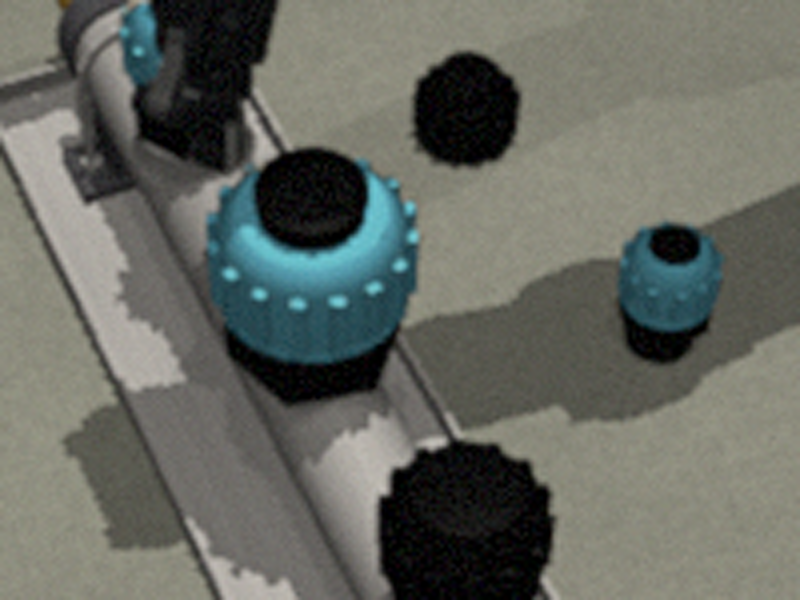

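View pics/t6.png

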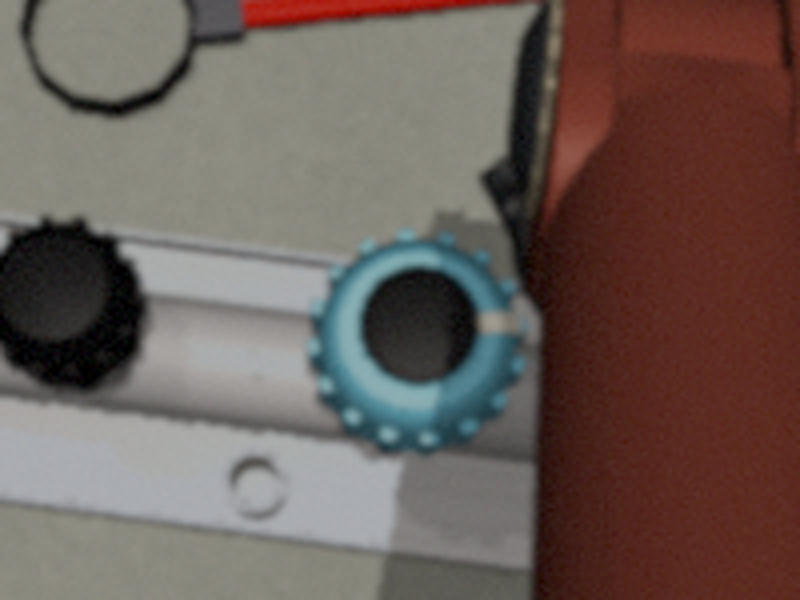

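Request:
arm_command:
  deltas:
    - [0.4, 0.4, 0.1, 0, 0.02, -0.13, 1]
    - [0.4, 0.4, 0, 0, 0, -0.13, 1]
    - [-0.6, 0.86, 0, 0, 0, -0.175, 1]
    - [-0.6, 0.86, 0, 0, 0, -0.175, 1]
    - [-0.6, 0.86, 0, 0, 0, -0.175, 1]
    - [-0.6, 0.86, 0, 0, 0, -0.175, 1]

```text
time: 10.4
ee_pos: [0.601, -0.0883, 0.2048]
tool_rot: [0.026, 3.135, -0.008]
wrist_force: [0.3, -1.5, -0.0]
opening: 0.002
```

```bash
python3 s.py +y 43 1 10
```

```text
t 10.4 ee [ 0.601  -0.0883  0.2048] psi 179.1 q [ 0.26  0.61 -0.25  1.62  0.18  0.93  1.5 ] F [ 0.3 -1.5 -0. ] Fr 1.3 Ft -0.8
theta -43.4 rc mm 43.4 beta 42.4 tilt [ 0.006 -0.005 -1.   ]
corr xyz [ 0.14 -0.05 -0.02] rv [-0.005  0.007  0.077]
row [-0.643  0.842  0.   ] az -0.175
```

Request:
arm_command:
  deltas:
    - [-0.58, 0.86, 0, 0, 0, -0.13, 1]
    - [-0.62, 0.86, 0, 0, 0, -0.165, 1]
    - [-0.62, 0.86, 0, 0, 0, -0.175, 1]
    - [-0.62, 0.86, 0, 0, 0, -0.175, 1]
    - [-0.62, 0.86, 0, 0, 0, -0.175, 1]

```text
time: 11.02
ee_pos: [0.6195, -0.0414, 0.2027]
tool_rot: [-1.211, 2.895, -0.021]
wrist_force: [-0.2, -0.1, -0.1]
opening: -0.004
```

```bash
python3 s.py +y 43 1 10;  python3 - <<'E'
from h import *
im=env.get_image("top"); cv2.imwrite("pics/t7.png",cv2.resize(im["img"][160:310,230:430],None,fx=4,fy=4,interpolation=cv2.INTER_CUBIC)[:,:,::-1])
E
```

```text
t 11.03 ee [ 0.6195 -0.0414  0.2027] psi -134.6 q [ 0.3   0.66 -0.46  1.58  0.35  0.98  2.09] F [-0.2 -0.1 -0.1] Fr -0.2 Ft -0.1
theta 6.4 rc mm 43.0 beta 39.0 tilt [ 0.009 -0.011 -1.   ]
corr xyz [ 0.03 -0.02 -0.23] rv [-0.014 -0.002  0.018]
row [-0.643  0.842  0.   ] az -0.175
```

View pics/t7.png

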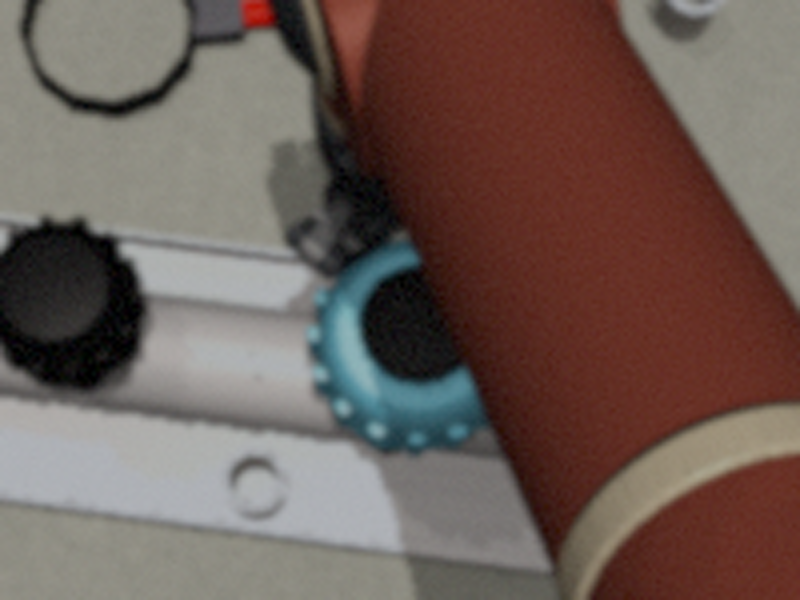

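Request:
arm_command:
  deltas:
    - [-0.8, -0.6, -0.2, 0, 0, 0, 1]
    - [-0.6, -0.5, -0.1, 0, 0, 0.1, 1]
    - [0, 0, 0, 0, 0, 0.185, 1]
    - [0, 0, 0, 0, 0, 0.185, 1]
    - [0, 0, 0, 0, 0, 0.185, 1]
    - [0, 0, 0, 0, 0, 0.185, 1]
    - [0, 0, 0, 0, 0, 0.185, 1]
    - [0, 0, 0, 0, 0, 0.185, 1]
    - [0, 0, 0, 0, 0, 0.185, 1]
    - [0, 0, 0, 0, 0, 0.185, 1]
    - [0, 0, 0, 0, 0, 0.185, 1]
    - [0, 0, 0, 0, 0, 0.185, 1]
    - [0, 0, 0, 0, 0, 0.185, 1]
    - [0, 0, 0, 0, 0, 0.185, 1]

```text
time: 12.82
ee_pos: [0.6495, -0.0437, 0.2081]
tool_rot: [2.197, 2.201, 0.007]
wrist_force: [0.2, 0.1, -0.3]
opening: 0.001
```

```bash
python3 s.py -x 43 1 10;  python3 - <<'E'
from h import *
im=env.get_image("top"); cv2.imwrite("pics/t8.png",cv2.resize(im["img"][160:310,230:430],None,fx=4,fy=4,interpolation=cv2.INTER_CUBIC)[:,:,::-1])
im=env.get_image("scene"); cv2.imwrite("pics/s8.png",cv2.resize(im["img"][130:280,230:430],None,fx=4,fy=4,interpolation=cv2.INTER_CUBIC)[:,:,::-1])
E
```

```text
t 12.82 ee [ 0.6495 -0.0437  0.2081] psi 90.1 q [-0.09  0.66  0.19  1.51 -0.12  0.96  0.14] F [ 0.2  0.1 -0.3] Fr 0.2 Ft 0.1
theta -5.9 rc mm 105.9 beta -174.0 tilt [ 0.026 -0.019 -0.999]
corr xyz [-0.6  -3.    0.24] rv [ 0.035 -0.026  2.583]
row [-0.897 -0.577  0.   ] az -0.175
```

View pics/t8.png

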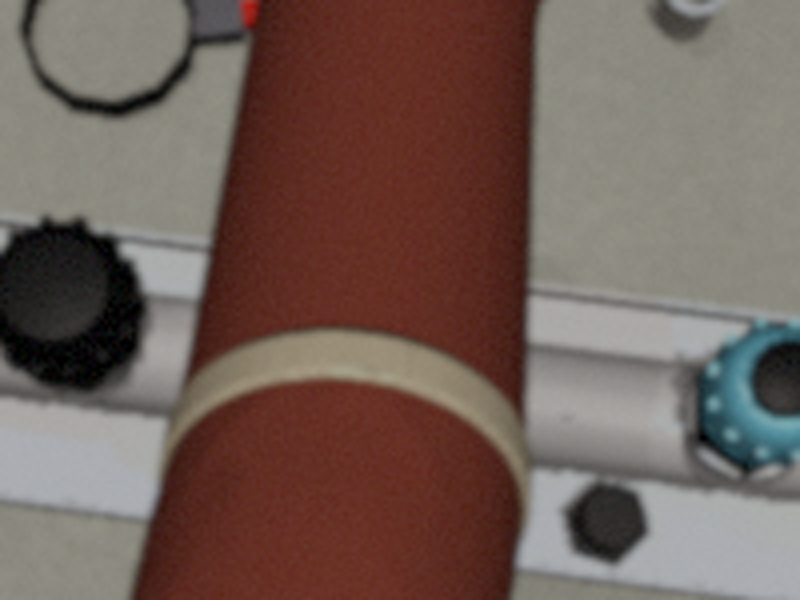

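View pics/s8.png

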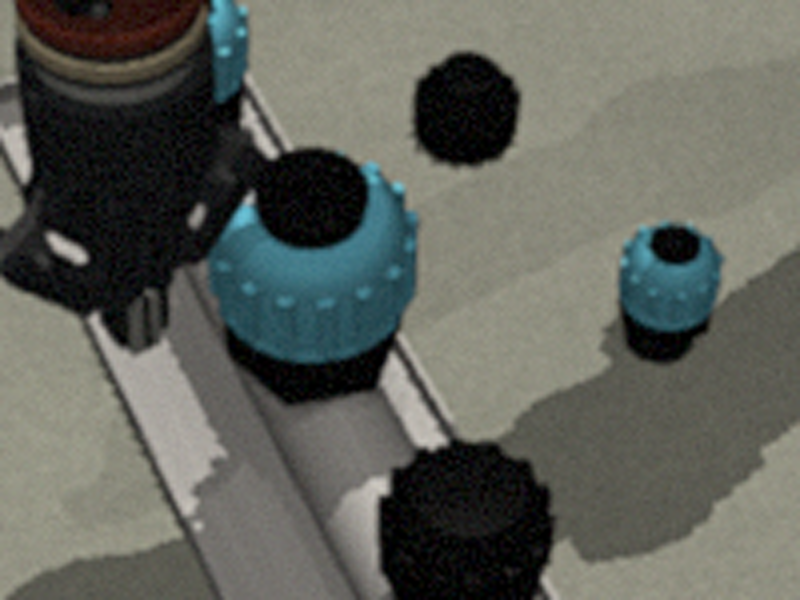

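Request:
arm_command:
  deltas:
    - [0, 0, 0, 0.03, -0.02, 0.18, 1]
    - [0, 0, 0, 0, 0, 0.185, 1]
    - [0, 0, 0, 0, 0, 0.185, 1]
    - [0, 0, 0, 0, 0, 0.185, 1]
    - [0, 0, 0, 0, 0, 0.185, 1]
    - [0, 0, 0, 0, 0, 0.185, 1]
    - [0, 0, 0, 0, 0, 0.185, 1]
    - [0, 0, 0, 0, 0, 0.185, 1]
    - [0, 0, 0, 0, 0, 0.185, 1]
    - [0, 0, 0, 0, 0, 0.185, 1]
    - [0, 0, 0, 0, 0, 0.185, 1]
    - [0, 0, 0, 0, 0, 0.185, 1]
    - [0, 0, 0, 0, 0, 0.185, 1]

```text
time: 14.55
ee_pos: [0.6565, -0.0438, 0.2108]
tool_rot: [2.825, -1.287, 0.036]
wrist_force: [0.2, -0.6, 0.3]
opening: -0.002
```

```bash
cat > g.py <<'E'
# goto: face th rc n [z]
from h import *
import sys
face,th,rc,n=sys.argv[1],float(sys.argv[2]),float(sys.argv[3])/1000,int(sys.argv[4]); z=float(sys.argv[5]) if len(sys.argv)>5 else .205
o=env.observe(); xy,p=pose(th,face,rc); y=psi(o); p=y+((p-y+np.pi)%(2*np.pi)-np.pi)
for r in rows(o,[*xy,z],p,n): print(r,end=", ")
print()
E
python3 s.py -x; python3 g.py -x 7 50 4
```

```text
t 14.55 ee [ 0.6565 -0.0438  0.2108] psi -49.0 q [-0.43  0.81  0.87  1.48 -0.61  1.13 -1.89] F [ 0.2 -0.6  0.3] Fr 0.2 Ft -0.6
theta -0.9 rc mm 79.7 beta 41.9 tilt [ 0.006 -0.043 -0.999]
[-0.66, 0.43, 0.13, 0.02, -0.04, -0.02, 1], [-0.66, 0.42, 0.14, 0.0, 0.0, -0.02, 1], [-0.67, 0.41, 0.14, 0.0, 0.0, -0.02, 1], [-0.68, 0.39, 0.14, 0.0, 0.0, -0.02, 1],
```

Request:
arm_command:
  deltas:
    - [-0.66, 0.43, 0.1, 0.02, -0.04, -0.02, 1]
    - [-0.7, 0.43, 0.1, 0, 0, -0.02, 1]
    - [-0.75, 0.43, 0.1, 0, 0, -0.02, 1]
    - [-0.75, 0.43, 0.1, 0, 0, -0.02, 1]

```text
time: 15.05
ee_pos: [0.6229, -0.0345, 0.2067]
tool_rot: [2.916, -1.168, -0.01]
wrist_force: [0.1, 0.5, 0.1]
opening: 0.005
```

```bash
python3 s.py -x 42 1 10
```

```text
t 15.05 ee [ 0.6229 -0.0345  0.2067] psi -43.6 q [-0.43  0.75  0.83  1.58 -0.61  1.09 -1.78] F [0.1 0.5 0.1] Fr 0.1 Ft 0.5
theta 7.8 rc mm 46.7 beta 38.5 tilt [-0.006  0.002 -1.   ]
corr xyz [-0.28  0.38  0.17] rv [0.003 0.006 0.009]
row [-0.882 -0.568  0.   ] az -0.175
```

Request:
arm_command:
  deltas:
    - [-0.3, 0.4, 0, 0, 0, 0, 1]
    - [-0.88, -0.5, 0, 0, 0, -0.16, 1]
    - [-0.9, -0.53, 0, 0, 0, -0.175, 1]
    - [-0.9, -0.53, 0, 0, 0, -0.175, 1]
    - [-0.9, -0.53, 0, 0, 0, -0.175, 1]
    - [-0.9, -0.53, 0, 0, 0, -0.175, 1]

```text
time: 15.8
ee_pos: [0.5903, 0.0054, 0.2083]
tool_rot: [3.133, 0.203, 0.011]
wrist_force: [2.1, 0.0, -0.8]
opening: -0.004
```

```bash
python3 s.py -x 42 1 10;  python3 - <<'E'
from h import *
im=env.get_image("top"); cv2.imwrite("pics/t9.png",cv2.resize(im["img"][160:310,230:430],None,fx=4,fy=4,interpolation=cv2.INTER_CUBIC)[:,:,::-1])
E
```

```text
t 15.8 ee [0.5903 0.0054 0.2083] psi 7.4 q [-0.41  0.63  0.6   1.68 -0.42  0.95 -1.09] F [ 2.1  0.  -0.8] Fr 1.2 Ft -1.7
theta 56.0 rc mm 40.3 beta 41.4 tilt [ 0.007 -0.002 -1.   ]
corr xyz [ 0.19 -0.06  0.34] rv [ 0.003 -0.007  0.06 ]
row [-0.882 -0.568  0.   ] az -0.175
```

View pics/t9.png

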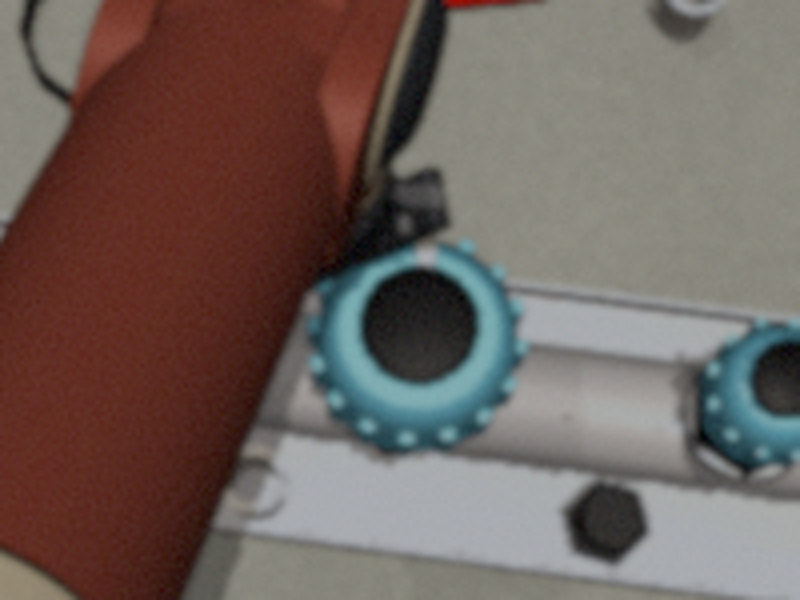

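Request:
arm_command:
  deltas:
    - [-0.85, -0.55, 0.1, 0, 0, -0.12, 1]
    - [-0.88, -0.54, 0.1, 0, 0, -0.17, 1]
    - [-0.9, -0.54, 0, 0, 0, -0.175, 1]
    - [-0.9, -0.54, 0, 0, 0, -0.175, 1]
    - [-0.9, -0.54, 0, 0, 0, -0.175, 1]
    - [-0.9, -0.54, 0, 0, 0, -0.175, 1]

```text
time: 16.6
ee_pos: [0.5333, 0.0106, 0.2085]
tool_rot: [2.632, 1.699, 0.03]
wrist_force: [0.2, 2.2, 0.2]
opening: -0.002
```

```bash
python3 s.py -x 42 1 10
```

```text
t 16.6 ee [0.5333 0.0106 0.2085] psi 65.7 q [-0.28  0.5   0.32  1.85 -0.21  0.81 -0.27] F [0.2 2.2 0.2] Fr 2.0 Ft -1.1
theta 113.5 rc mm 41.8 beta 42.2 tilt [ 0.021  0.003 -1.   ]
corr xyz [0.11 0.07 0.35] rv [ 0.017 -0.012  0.073]
row [-0.882 -0.568  0.   ] az -0.175
```

Request:
arm_command:
  deltas:
    - [-0.88, -0.5, 0.1, 0.02, -0.01, -0.12, 1]
    - [-0.89, -0.53, 0.1, 0, 0, -0.165, 1]
    - [-0.9, -0.54, 0, 0, 0, -0.175, 1]
    - [-0.9, -0.54, 0, 0, 0, -0.175, 1]
    - [-0.9, -0.54, 0, 0, 0, -0.175, 1]
    - [-0.9, -0.54, 0, 0, 0, -0.175, 1]
    - [-0.9, -0.54, 0, 0, 0, -0.175, 1]

```text
time: 17.48
ee_pos: [0.4975, -0.046, 0.2076]
tool_rot: [-1.229, -2.879, -0.01]
wrist_force: [-1.4, 0.8, 0.9]
opening: -0.0
```

```bash
python3 s.py -x 42 1 10
```

```text
t 17.48 ee [ 0.4975 -0.046   0.2076] psi 133.7 q [ 0.07  0.45 -0.02  1.91 -0.    0.79  0.82] F [-1.4  0.8  0.9] Fr 1.4 Ft -0.8
theta -179.8 rc mm 43.2 beta 43.6 tilt [-0.008  0.01  -1.   ]
corr xyz [0.05 0.2  0.26] rv [ 0.001 -0.013  0.097]
row [-0.882 -0.568  0.   ] az -0.175
```

Request:
arm_command:
  deltas:
    - [-0.88, -0.48, 0.1, 0, -0.01, -0.11, 1]
    - [-0.89, -0.52, 0.1, 0, 0, -0.165, 1]
    - [-0.9, -0.54, 0, 0, 0, -0.17, 1]
    - [-0.9, -0.54, 0, 0, 0, -0.175, 1]
    - [-0.9, -0.54, 0, 0, 0, -0.175, 1]
    - [-0.9, -0.54, 0, 0, 0, -0.175, 1]
    - [-0.9, -0.54, 0, 0, 0, -0.175, 1]

```text
time: 18.35
ee_pos: [0.5349, -0.1027, 0.2038]
tool_rot: [0.552, -3.075, -0.01]
wrist_force: [-1.9, 0.7, 0.7]
opening: -0.004
```

```bash
python3 s.py -x 42 1 10;  python3 - <<'E'
from h import *
im=env.get_image("top"); cv2.imwrite("pics/t10.png",cv2.resize(im["img"][160:310,230:430],None,fx=4,fy=4,interpolation=cv2.INTER_CUBIC)[:,:,::-1])
im=env.get_image("scene"); cv2.imwrite("pics/s10.png",cv2.resize(im["img"][130:280,230:430],None,fx=4,fy=4,interpolation=cv2.INTER_CUBIC)[:,:,::-1])
E
```

```text
t 18.35 ee [ 0.5349 -0.1027  0.2038] psi -159.6 q [ 0.36  0.54 -0.33  1.78  0.21  0.88  1.87] F [-1.9  0.7  0.7] Fr 0.1 Ft -2.0
theta -114.0 rc mm 45.5 beta 44.4 tilt [-0.018  0.003 -1.   ]
corr xyz [-0.09  0.38 -0.11] rv [ 0.008 -0.016  0.111]
row [-0.882 -0.568  0.   ] az -0.175
```

View pics/t10.png

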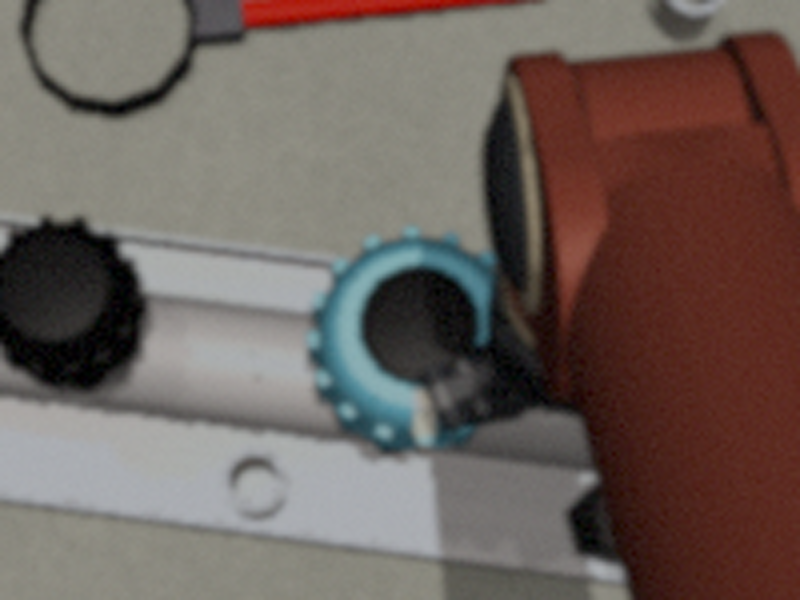

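View pics/s10.png

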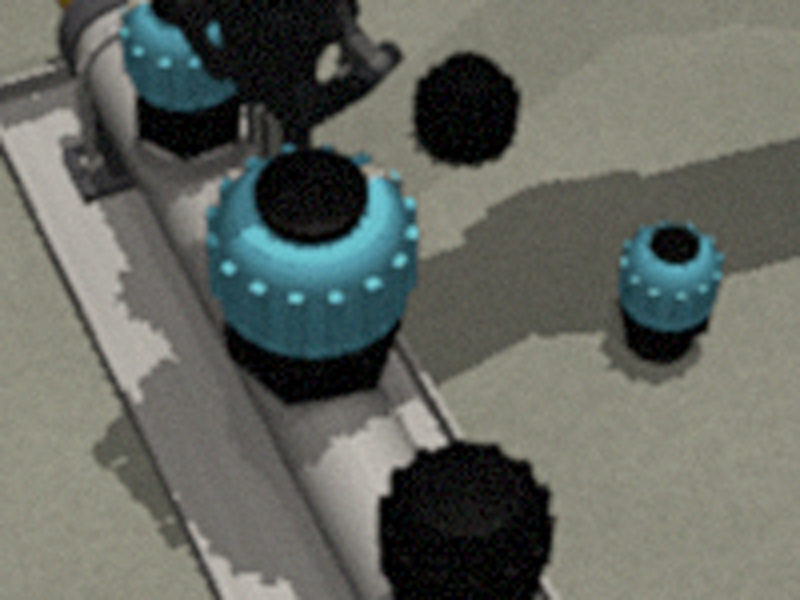

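Request:
arm_command:
  deltas:
    - [-0.95, -0.25, -0.2, 0, -0.02, -0.1, 1]
    - [-0.92, -0.48, -0.15, 0, 0, -0.16, 1]
    - [-0.91, -0.52, -0.1, 0, 0, -0.17, 1]
    - [-0.91, -0.52, -0.05, 0, 0, -0.17, 1]

```text
time: 18.95
ee_pos: [0.5696, -0.1053, 0.2053]
tool_rot: [1.422, -2.788, -0.013]
wrist_force: [-0.8, 0.5, 0.8]
opening: -0.001
```

```bash
python3 s.py -x 42 1 10
```

```text
t 18.95 ee [ 0.5696 -0.1053  0.2053] psi -126.0 q [ 0.45  0.61 -0.49  1.68  0.33  0.96  2.35] F [-0.8  0.5  0.8] Fr -0.6 Ft -0.8
theta -82.8 rc mm 44.5 beta 46.8 tilt [-0.015  0.002 -1.   ]
corr xyz [0.03 0.35 0.04] rv [ 0.012 -0.008  0.154]
row [-0.882 -0.568  0.   ] az -0.175
```

Request:
arm_command:
  deltas:
    - [0.6, -0.8, -0.1, 0, 0, 0, 1]
    - [0.5, -0.6, -0.5, 0, 0, 0.1, 1]
    - [0, 0, -0.8, 0, 0, 0.185, 1]
    - [0, 0, -0.8, 0, 0, 0.185, 1]
    - [0, 0, -0.8, 0, 0, 0.185, 1]
    - [0, 0, -0.8, 0, 0, 0.185, 1]
    - [0, 0, -0.4, 0, 0, 0.185, 1]
    - [0, 0, 0, 0, 0, 0.185, 1]
    - [0, 0, 0, 0, 0, 0.185, 1]

```text
time: 20.08
ee_pos: [0.5722, -0.1302, 0.2492]
tool_rot: [-0.752, -3.036, 0.007]
wrist_force: [0.5, -0.1, -1.1]
opening: -0.0
```

```bash
python3 s.py -y;  python3 - <<'E'
from h import *
im=env.get_image("top"); cv2.imwrite("pics/t11.png",cv2.resize(im["img"][160:310,230:430],None,fx=4,fy=4,interpolation=cv2.INTER_CUBIC)[:,:,::-1])
P,u,v=pts(im); d=np.hypot(P[:,0]-AX[0],P[:,1]-AX[1])
for lo,hi in((.028,.036),(.0,.022)):
    m=(d>lo)&(d<hi)&(P[:,2]>.19)&(P[:,2]<.24); print(m.sum(),np.median(P[m,2]))
E
```

```text
t 20.07 ee [ 0.5722 -0.1302  0.2492] psi 152.2 q [ 0.25  0.53 -0.11  1.61  0.07  1.02  1.21] F [ 0.5 -0.1 -1.1] Fr 0.2 Ft 0.4
theta -81.0 rc mm 105.7 beta -126.8 tilt [-0.014 -0.001 -1.   ]
523 0.2118638618170452
520 0.22300732493494346
```

View pics/t11.png

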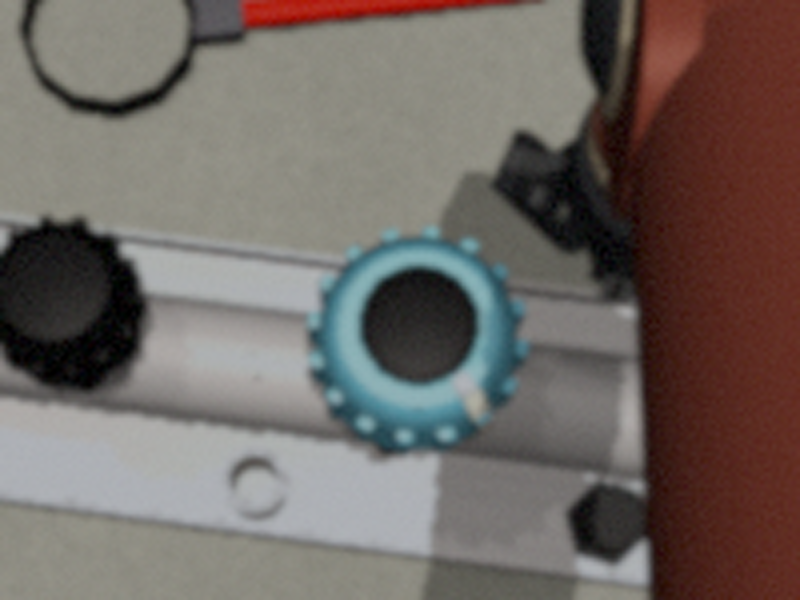

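```bash
cat > mk.py <<'E'
from h import *
def mark(img,im,z):
    hsv=cv2.cvtColor(img,cv2.COLOR_RGB2HSV).astype(int)
    f=240/np.tan(np.radians(im["vertical_fov"])/2); v,u=np.mgrid[0:480,0:640]
    d=np.stack([(u-im["cx"])/f,(v-im["cy"])/f,np.ones_like(u,float)],-1)@Rm(im["orientation"]).T
    k=(z-im["origin"][2])/d[...,2]; X=im["origin"][0]+k*d[...,0]-AX[0]; Y=im["origin"][1]+k*d[...,1]-AX[1]
    r=np.hypot(X,Y); m=(r>.030)&(r<.046)&(hsv[...,1]<70)&(hsv[...,2]>110)
    return m.sum(),np.degrees(np.arctan2(Y[m].mean(),X[m].mean())) if m.any() else None, np.hypot(X[m].mean(),Y[m].mean()) if m.any() else None
if __name__=="__main__":
    im=env.get_image("top")
    print("start",mark(cv2.imread("pics/top0.png")[:,:,::-1].copy(),im,.2))
    print("now",mark(im["img"],im,.208))
    P,u,v=pts(im); d=np.hypot(P[:,0]-AX[0],P[:,1]-AX[1]); m=(d>.028)&(d<.036)&(P[:,2]>.19)&(P[:,2]<.24); print(m.sum(),np.median(P[m,2]))
E
python3 mk.py
```

```text
start (np.int64(267), np.float64(-131.65098500160906), np.float64(0.004610969885551795))
now (np.int64(328), np.float64(52.73691191941468), np.float64(0.0060861586981412604))
525 0.21184298541926383
```

```bash
sed -i 's/&(hsv\[...,1\]<70)&(hsv\[...,2\]>110)/\&(img[...,0].astype(int)>img[...,2].astype(int)-5)\&(img[...,0]>105)/' mk.py; python3 mk.py
```

```text
start (np.int64(60), np.float64(-84.55599432654358), np.float64(0.008476662511863076))
now (np.int64(61), np.float64(-53.282403795395346), np.float64(0.006779323168325583))
518 0.2116330969424393
```

```bash
sed -i 's/    return m.sum/    m=cv2.morphologyEx(m.astype(np.uint8),cv2.MORPH_OPEN,np.ones((2,2),np.uint8))>0; n,L,st,_=cv2.connectedComponentsWithStats(m.astype(np.uint8)); print([(s.tolist()) for s in st[1:]]); i=1+np.argmax(st[1:,4]); m=L==i\n    return m.sum/' mk.py; python3 mk.py
```

```text
[[332, 219, 3, 2, 6], [323, 221, 2, 2, 4], [343, 220, 2, 2, 4], [339, 263, 6, 7, 29]]
start (np.int64(29), np.float64(-165.38525109517082), np.float64(0.042231101655478755))
[[331, 218, 5, 2, 10], [321, 220, 5, 3, 12], [314, 227, 2, 2, 4], [348, 259, 5, 6, 24]]
now (np.int64(24), np.float64(-144.61759473398916), np.float64(0.04281746217375809))
526 0.21199738300327442
```

Request:
arm_command:
  deltas:
    - [0, 0, 0, 0, 0, 0.185, 1]
    - [0, 0, 0, 0, 0, 0.185, 1]
    - [0, 0, 0, 0, 0, 0.185, 1]
    - [0, 0, 0, 0, 0, 0.185, 1]
    - [0, 0, 0, 0, 0, 0.185, 1]
    - [0, 0, 0, 0, 0, 0.185, 1]
    - [0, 0, 0, 0, 0, 0.185, 1]
    - [0, 0, 0, 0, 0, 0.185, 1]
    - [0, 0, 0, 0, 0, 0.185, 1]
    - [0, 0, 0, 0, 0, 0.185, 1]
    - [0, 0, 0, 0, 0, 0.185, 1]
    - [0, 0, 0, 0, 0, 0.185, 1]
    - [0, 0, 0, 0, 0, 0.185, 1]
    - [0, 0, 0, 0, 0, 0.185, 1]
    - [0, 0, 0, 0, 0, 0.185, 1]
    - [0, 0, 0, 0, 0, 0.185, 1]
    - [0, 0, 0, 0, 0, 0.185, 1]
    - [0, 0, 0, 0, 0, 0.185, 1]

```text
time: 22.52
ee_pos: [0.5705, -0.1316, 0.2472]
tool_rot: [-2.945, 1.09, 0.027]
wrist_force: [0.0, 0.3, 0.1]
opening: -0.006
```

```bash
python3 s.py -y; python3 g.py -y -83 60 4 .208
```

```text
t 22.52 ee [ 0.5705 -0.1316  0.2472] psi -40.6 q [-0.28  0.64  0.81  1.63 -0.51  1.11 -1.61] F [0.  0.3 0.1] Fr -0.3 Ft 0.1
theta -79.5 rc mm 70.8 beta 38.9 tilt [-0.016  0.007 -1.   ]
[-0.28, -0.08, 0.98, 0.0, 0.02, 0.02, 1], [-0.3, -0.07, 0.98, 0.0, 0.0, 0.02, 1], [-0.3, -0.07, 0.98, 0.0, 0.0, 0.02, 1], [-0.3, -0.06, 0.98, 0.0, 0.0, 0.02, 1],
```

Request:
arm_command:
  deltas:
    - [-0.3, -0.08, 1.0, 0, 0.02, 0.02, 1]
    - [-0.35, -0.08, 1.1, 0, 0, 0, 1]
    - [-0.35, -0.08, 1.1, 0, 0, 0, 1]
    - [-0.35, -0.08, 0.9, 0, 0, 0, 1]

```text
time: 23.02
ee_pos: [0.5625, -0.1201, 0.2041]
tool_rot: [2.931, -1.117, 0.004]
wrist_force: [0.1, 0.4, -1.0]
opening: 0.002
```

```bash
python3 s.py -y 42 1 10; python3 g.py -y -83 42 3 .208
```

```text
t 23.02 ee [ 0.5625 -0.1201  0.2041] psi -41.7 q [-0.3   0.67  0.79  1.73 -0.56  0.98 -1.6 ] F [ 0.1  0.4 -1. ] Fr -0.4 Ft 0.1
theta -84.9 rc mm 58.4 beta 43.2 tilt [ 0.    -0.005 -1.   ]
corr xyz [-1.33 -1.03 -0.09] rv [ 0.004 -0.004  0.09 ]
row [ 0.634 -0.827  0.   ] az -0.175
[-0.4, -0.39, -0.13, 0.0, -0.0, 0.02, 1], [-0.4, -0.38, -0.13, 0.0, 0.0, 0.02, 1], [-0.41, -0.37, -0.13, 0.0, 0.0, 0.02, 1],
```

Request:
arm_command:
  deltas:
    - [-0.42, -0.4, -0.15, 0, 0, 0.02, 1]
    - [-0.45, -0.42, -0.15, 0, 0, 0.02, 1]
    - [-0.42, -0.4, -0.1, 0, 0, 0.02, 1]
    - [0.55, -0.8, 0, 0, 0, -0.15, 1]
    - [0.61, -0.85, 0, 0, 0, -0.175, 1]
    - [0.61, -0.85, 0, 0, 0, -0.175, 1]
    - [0.61, -0.85, 0, 0, 0, -0.175, 1]
    - [0.61, -0.85, 0, 0, 0, -0.175, 1]

```text
time: 24.02
ee_pos: [0.6062, -0.0823, 0.2099]
tool_rot: [3.12, 0.12, 0.004]
wrist_force: [0.9, -0.5, -0.9]
opening: -0.003
```

```bash
python3 s.py -y 42 1 10; python3 mk.py
```

```text
t 24.02 ee [ 0.6062 -0.0823  0.2099] psi 4.4 q [-0.25  0.66  0.57  1.62 -0.39  0.98 -1.04] F [ 0.9 -0.5 -0.9] Fr 1.0 Ft 0.1
theta -35.2 rc mm 43.3 beta 39.6 tilt [ 0.003 -0.019 -1.   ]
corr xyz [-0.14 -0.06  0.49] rv [ 0.019 -0.002  0.027]
row [ 0.634 -0.827  0.   ] az -0.175
[[332, 219, 3, 2, 6], [323, 221, 2, 2, 4], [343, 220, 2, 2, 4], [339, 263, 6, 7, 29]]
start (np.int64(29), np.float64(-165.38525109517082), np.float64(0.042231101655478755))
[]Traceback (most recent call last):
  File "mk.py", line 13, in <module>
    print("now",mark(im["img"],im,.208))
                ~~~~^^^^^^^^^^^^^^^^^^^
  File "mk.py", line 8, in mark
    m=cv2.morphologyEx(m.astype(np.uint8),cv2.MORPH_OPEN,np.ones((2,2),np.uint8))>0; n,L,st,_=cv2.connectedComponentsWithStats(m.astype(np.uint8)); print([(s.tolist()) for s in st[1:]]); i=1+np.argmax(st[1:,4]); m=L==i
                                                                                                                                                                                               ~~~~~~~~~^^^^^^^^^^
    return _wrapfunc(a, 'argmax', axis=axis, out=out, **kwds)
    return bound(*args, **kwds)
ValueError: attempt to get argmax of an empty sequence
```

Request:
arm_command:
  deltas:
    - [0.5, -0.9, 0.05, 0.02, 0, -0.15, 1]
    - [0.6, -0.86, 0.05, 0, 0, -0.17, 1]
    - [0.61, -0.86, 0, 0, 0, -0.175, 1]
    - [0.61, -0.86, 0, 0, 0, -0.175, 1]
    - [0.61, -0.86, 0, 0, 0, -0.175, 1]
    - [0.61, -0.86, 0, 0, 0, -0.175, 1]

```text
time: 24.82
ee_pos: [0.6145, -0.0209, 0.2114]
tool_rot: [2.661, 1.659, 0.008]
wrist_force: [-0.9, -0.6, -0.9]
opening: -0.0
```

```bash
python3 s.py -y 42 1 10
python3 - <<'E'
from h import *
im=env.get_image("top"); cv2.imwrite("pics/t12.png",cv2.resize(im["img"][160:310,230:430],None,fx=4,fy=4,interpolation=cv2.INTER_CUBIC)[:,:,::-1])
E
```

```text
t 24.82 ee [ 0.6145 -0.0209  0.2114] psi 63.9 q [-0.17  0.61  0.28  1.6  -0.19  0.95 -0.28] F [-0.9 -0.6 -0.9] Fr -1.1 Ft -0.1
theta 27.1 rc mm 42.6 beta 36.7 tilt [ 0.007 -0.002 -1.   ]
corr xyz [-0.02 -0.07  0.64] rv [ 0.008 -0.001 -0.022]
row [ 0.634 -0.827  0.   ] az -0.175
```

View pics/t12.png

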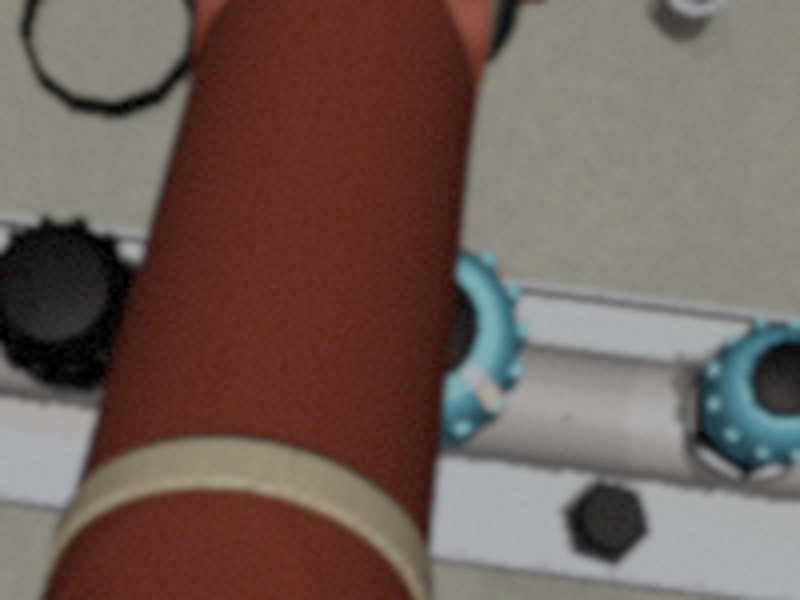

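```bash
sed -i 's/^AX=.*/AX=np.array([.5577,-.0458])/' h.py; sed -i 's/^from h import \*/from h import *\nAX=np.array([.5587,-.0438])/' mk.py;  python3 s.py -y 41 1 10
```

```text
t 24.88 ee [ 0.614  -0.0188  0.2114] psi 64.2 q [-0.17  0.61  0.27  1.6  -0.19  0.95 -0.28] F [0.4 0.8 0.2] Fr 0.7 Ft 0.5
theta 31.3 rc mm 45.0 beta 32.9 tilt [ 0.007 -0.    -1.   ]
corr xyz [-0.21 -0.32  0.64] rv [ 0.006 -0.003 -0.089]
row [ 0.624 -0.812  0.   ] az -0.175
```

Request:
arm_command:
  deltas:
    - [-0.2, -0.35, 0.2, 0, 0, -0.1, 1]
    - [0.48, -0.9, 0.15, 0, 0, -0.175, 1]
    - [0.58, -0.86, 0.05, 0, 0, -0.175, 1]
    - [0.59, -0.84, 0.03, 0, 0, -0.175, 1]
    - [0.59, -0.84, 0.03, 0, 0, -0.175, 1]

```text
time: 25.5
ee_pos: [0.5872, 0.0067, 0.2111]
tool_rot: [1.785, 2.551, 0.029]
wrist_force: [2.7, 2.1, -2.1]
opening: 0.001
```

```bash
python3 s.py -y 41 1 10
python3 - <<'E'
from h import *
im=env.get_image("top"); cv2.imwrite("pics/t13.png",cv2.resize(im["img"][160:310,230:430],None,fx=4,fy=4,interpolation=cv2.INTER_CUBIC)[:,:,::-1])
E
```

```text
t 25.5 ee [0.5872 0.0067 0.2111] psi 110.0 q [-0.08  0.55  0.05  1.7  -0.03  0.86  0.33] F [ 2.7  2.1 -2.1] Fr 3.2 Ft -1.4
theta 62.2 rc mm 42.1 beta 47.9 tilt [ 0.033 -0.001 -0.999]
corr xyz [-0.33  0.07  0.61] rv [0.032 0.009 0.172]
row [ 0.624 -0.812  0.   ] az -0.175
```

View pics/t13.png

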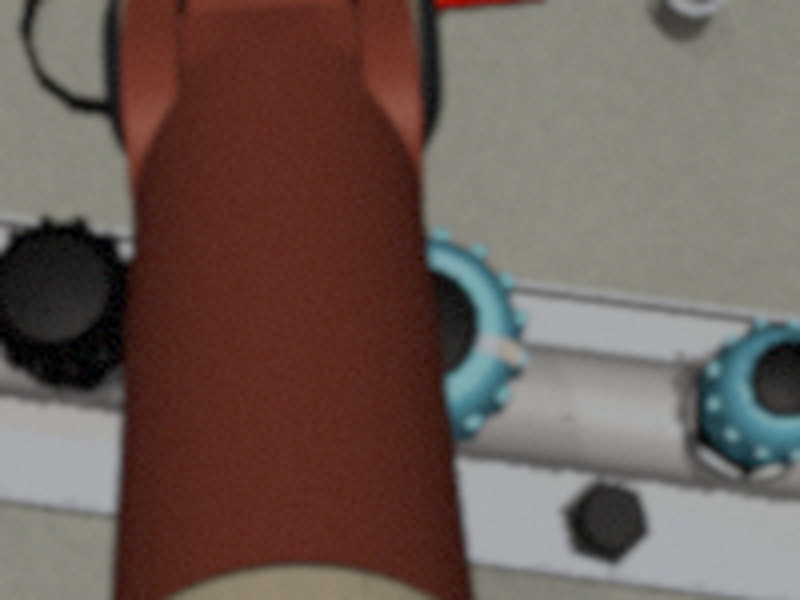

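Request:
arm_command:
  deltas:
    - [0.5, -0.75, 0.15, 0.03, 0, -0.08, 1]
    - [0.6, -0.8, 0.1, 0, 0, -0.12, 1]
    - [0.61, -0.83, 0.05, 0, 0, -0.16, 1]
    - [0.61, -0.83, 0.03, 0, 0, -0.17, 1]
    - [0.61, -0.83, 0.03, 0, 0, -0.17, 1]
    - [0.61, -0.83, 0.03, 0, 0, -0.17, 1]

```text
time: 26.3
ee_pos: [0.5333, 0.0103, 0.2105]
tool_rot: [0.553, 3.072, -0.0]
wrist_force: [-0.3, 2.1, 0.8]
opening: 0.003
```

```bash
python3 s.py -y 41 1 10
```

```text
t 26.3 ee [0.5333 0.0103 0.2105] psi 159.6 q [ 0.07  0.49 -0.19  1.83  0.13  0.82  1.02] F [-0.3  2.1  0.8] Fr 2.0 Ft -0.6
theta 116.3 rc mm 43.2 beta 43.3 tilt [ 0.02  -0.004 -1.   ]
corr xyz [-0.29 -0.06  0.56] rv [0.005 0.02  0.092]
row [ 0.624 -0.812  0.   ] az -0.175
```

Request:
arm_command:
  deltas:
    - [0.52, -0.82, 0.1, 0, 0.02, -0.1, 1]
    - [0.6, -0.84, 0.1, 0, 0, -0.16, 1]
    - [0.61, -0.84, 0.05, 0, 0, -0.17, 1]
    - [0.61, -0.84, 0.03, 0, 0, -0.17, 1]
    - [0.61, -0.84, 0.03, 0, 0, -0.17, 1]
    - [0.61, -0.84, 0.03, 0, 0, -0.17, 1]
    - [0.61, -0.84, 0.03, 0, 0, -0.17, 1]

```text
time: 27.18
ee_pos: [0.4976, -0.0479, 0.2084]
tool_rot: [-1.14, 2.925, 0.01]
wrist_force: [0.0, 1.0, 0.5]
opening: -0.001
```

```bash
python3 s.py -y 41 1 10;python3 - <<'E'
from h import *
im=env.get_image("top"); cv2.imwrite("pics/t14.png",cv2.resize(im["img"][160:310,230:430],None,fx=4,fy=4,interpolation=cv2.INTER_CUBIC)[:,:,::-1])
E
```

```text
t 27.18 ee [ 0.4976 -0.0479  0.2084] psi -137.4 q [ 0.41  0.49 -0.51  1.9   0.3   0.83  2.05] F [0.  1.  0.5] Fr -0.2 Ft -1.0
theta -172.8 rc mm 42.5 beta 35.4 tilt [-0.001  0.007 -1.   ]
corr xyz [-0.06 -0.14  0.34] rv [ 0.005  0.004 -0.046]
row [ 0.624 -0.812  0.   ] az -0.175
```

View pics/t14.png

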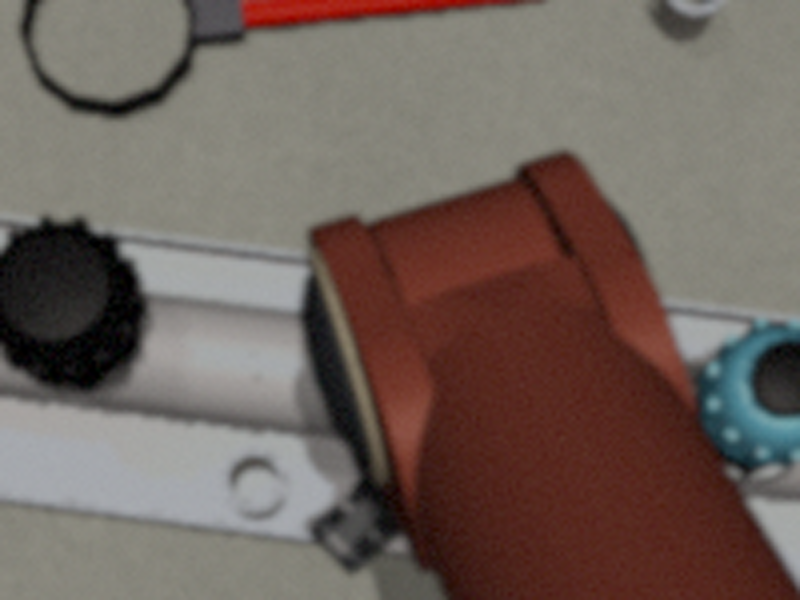

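Request:
arm_command:
  deltas:
    - [0.57, -0.86, 0.05, 0, 0, -0.185, 1]
    - [0.6, -0.84, 0.03, 0, 0, -0.17, 1]
    - [0.6, -0.84, 0, 0, 0, -0.17, 1]

```text
time: 27.6
ee_pos: [0.5056, -0.0809, 0.2066]
tool_rot: [1.85, -2.535, -0.011]
wrist_force: [0.2, 0.2, -1.3]
opening: 0.003
```

```bash
python3 s.py -y 41 1 10
```

```text
t 27.6 ee [ 0.5056 -0.0809  0.2066] psi -107.7 q [ 0.55  0.54 -0.65  1.86  0.41  0.88  2.54] F [ 0.2  0.2 -1.3] Fr -0.2 Ft -0.0
theta -140.3 rc mm 45.4 beta 32.5 tilt [-0.007  0.004 -1.   ]
corr xyz [-0.24 -0.35  0.15] rv [ 0.007  0.002 -0.095]
row [ 0.624 -0.812  0.   ] az -0.175
```

Request:
arm_command:
  deltas:
    - [0.8, 0.6, -0.2, 0, 0, 0, 1]
    - [0.6, 0.5, -0.2, 0, 0, 0.1, 1]
    - [0, 0, -0.2, 0, 0, 0.185, 1]
    - [0, 0, 0, 0, 0, 0.185, 1]
    - [0, 0, 0, 0, 0, 0.185, 1]
    - [0, 0, 0, 0, 0, 0.185, 1]
    - [0, 0, 0, 0, 0, 0.185, 1]
    - [0, 0, 0, 0, 0, 0.185, 1]
    - [0, 0, 0, 0, 0, 0.185, 1]
    - [0, 0, 0, 0, 0, 0.185, 1]
    - [0, 0, 0, 0, 0, 0.185, 1]
    - [0, 0, 0, 0, 0, 0.185, 1]
    - [0, 0, 0, 0, 0, 0.185, 1]
    - [0, 0, 0, 0, 0, 0.185, 1]
    - [0, 0, 0, 0, 0, 0.185, 1]

```text
time: 29.48
ee_pos: [0.4769, -0.0934, 0.2154]
tool_rot: [-1.891, -2.488, 0.012]
wrist_force: [0.1, -0.6, 0.2]
opening: -0.001
```

```bash
python3 s.py +x
python3 - <<'E'
from h import *
im=env.get_image("top"); cv2.imwrite("pics/t15.png",cv2.resize(im["img"][160:310,230:430],None,fx=4,fy=4,interpolation=cv2.INTER_CUBIC)[:,:,::-1])
im=env.get_image("scene"); cv2.imwrite("pics/s15.png",cv2.resize(im["img"][130:280,230:430],None,fx=4,fy=4,interpolation=cv2.INTER_CUBIC)[:,:,::-1])
E
```

```text
t 29.48 ee [ 0.4769 -0.0934  0.2154] psi 105.5 q [ 0.11  0.42  0.05  1.93 -0.03  0.81  0.45] F [ 0.1 -0.6  0.2] Fr 0.1 Ft 0.6
theta -157.3 rc mm 105.9 beta 172.8 tilt [-0.018  0.004 -1.   ]
```

View pics/t15.png

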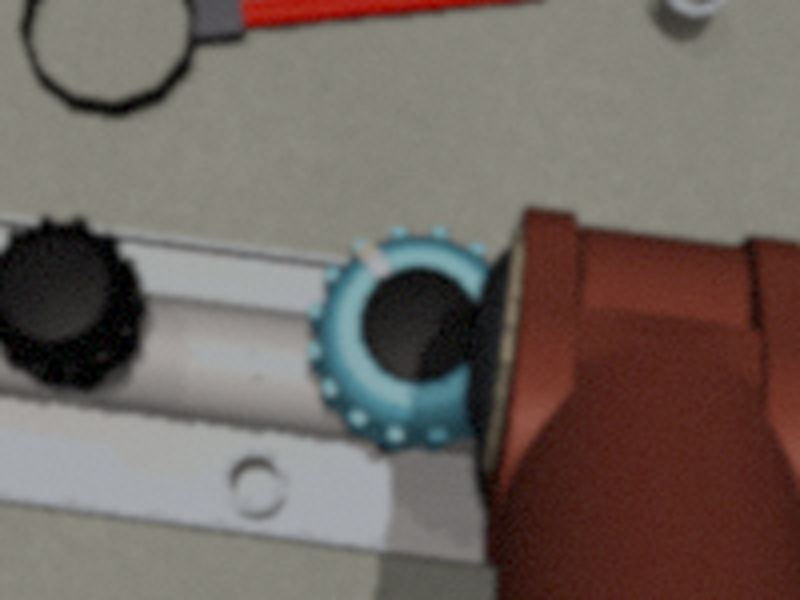

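View pics/s15.png

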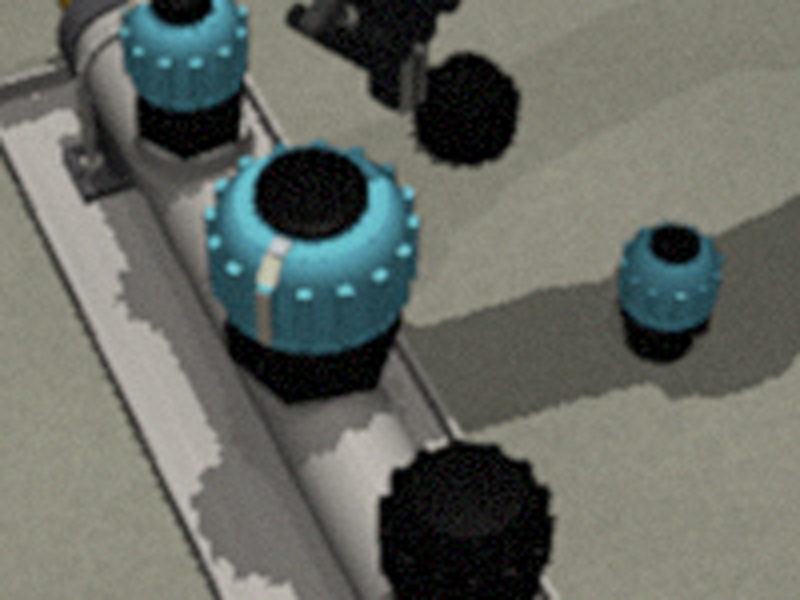

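Request:
arm_command:
  deltas:
    - [0, 0, 0, 0, 0, 0.185, 1]
    - [0, 0, 0, 0, 0, 0.185, 1]
    - [0, 0, 0, 0, 0, 0.185, 1]
    - [0, 0, 0, 0, 0, 0.185, 1]
    - [0, 0, 0, 0, 0, 0.185, 1]
    - [0, 0, 0, 0, 0, 0.185, 1]
    - [0, 0, 0, 0, 0, 0.185, 1]
    - [0, 0, 0, 0, 0, 0.185, 1]
    - [0, 0, 0, 0, 0, 0.185, 1]
    - [0, 0, 0, 0, 0, 0.185, 1]
    - [0, 0, 0, 0, 0, 0.185, 1]

```text
time: 30.95
ee_pos: [0.4721, -0.0918, 0.2178]
tool_rot: [-3.115, 0.334, 0.027]
wrist_force: [0.3, -0.2, -0.1]
opening: -0.0
```

```bash
python3 s.py +x; python3 g.py +x -145 46 4 .211
```

```text
t 30.95 ee [ 0.4721 -0.0918  0.2178] psi -12.2 q [-0.28  0.47  0.62  1.95 -0.37  0.85 -1.24] F [ 0.3 -0.2 -0.1] Fr -0.1 Ft 0.3
theta -154.5 rc mm 79.5 beta 52.3 tilt [-0.016  0.011 -1.   ]
[0.77, -0.39, 0.16, -0.01, 0.02, 0.02, 1], [0.75, -0.41, 0.17, 0.0, 0.0, 0.02, 1], [0.75, -0.43, 0.17, 0.0, 0.0, 0.02, 1], [0.74, -0.44, 0.17, 0.0, 0.0, 0.02, 1],
```

Request:
arm_command:
  deltas:
    - [0.8, -0.4, 0.16, -0.01, 0.02, 0.02, 1]
    - [0.8, -0.45, 0.17, 0, 0, 0.02, 1]
    - [0.8, -0.45, 0.17, 0, 0, 0.02, 1]
    - [0.75, -0.45, 0.17, 0, 0, 0.02, 1]
    - [0.3, -0.35, 0, 0, 0, 0, 1]

```text
time: 31.58
ee_pos: [0.508, -0.0818, 0.2105]
tool_rot: [3.1, -0.461, -0.013]
wrist_force: [-12.3, -6.2, 9.4]
opening: 0.001
```

```bash
python3 s.py +x 41 1 10
```

```text
t 31.57 ee [ 0.508  -0.0818  0.2105] psi -16.9 q [-0.31  0.53  0.64  1.88 -0.4   0.87 -1.34] F [-12.3  -6.2   9.4] Fr 13.6 Ft -2.2
theta -144.1 rc mm 43.2 beta 37.2 tilt [-0.009 -0.006 -1.   ]
corr xyz [ 0.16 -0.16  0.55] rv [ 0.008  0.007 -0.015]
row [0.868 0.558 0.   ] az -0.175
```

Request:
arm_command:
  deltas:
    - [0.82, 0.6, -0.05, 0, 0, -0.16, 1]
    - [0.87, 0.55, 0, 0, 0, -0.175, 1]
    - [0.87, 0.55, 0, 0, 0, -0.175, 1]
    - [0.87, 0.54, 0, 0, 0, -0.175, 1]
    - [0.88, 0.53, 0, 0, 0, -0.175, 1]

```text
time: 32.2
ee_pos: [0.552, -0.1081, 0.2092]
tool_rot: [3.004, 0.911, -0.024]
wrist_force: [-0.1, -0.0, -0.3]
opening: 0.002
```

```bash
python3 s.py +x 41 1 10
```

```text
t 32.2 ee [ 0.552  -0.1081  0.2092] psi 33.7 q [-0.09  0.56  0.37  1.74 -0.24  0.9  -0.6 ] F [-0.1 -0.  -0.3] Fr 0.0 Ft -0.1
theta -95.9 rc mm 44.3 beta 39.7 tilt [-0.014 -0.007 -1.   ]
corr xyz [ 0.18 -0.29  0.42] rv [-0.002  0.015  0.029]
row [0.868 0.558 0.   ] az -0.175
```

Request:
arm_command:
  deltas:
    - [0.25, -0.3, 0.1, 0, 0.01, 0.02, 1]
    - [0.9, 0.45, 0.05, 0, 0, -0.165, 1]
    - [0.89, 0.51, 0, 0, 0, -0.175, 1]
    - [0.89, 0.51, 0, 0, 0, -0.175, 1]
    - [0.89, 0.51, 0, 0, 0, -0.175, 1]

```text
time: 32.83
ee_pos: [0.5898, -0.0963, 0.207]
tool_rot: [2.541, 1.845, -0.017]
wrist_force: [0.1, -1.7, 0.9]
opening: -0.002
```

```bash
python3 s.py +x 41 1 10; python3 mk.py 2>&1 | tail -2
```

```text
t 32.83 ee [ 0.5898 -0.0963  0.207 ] psi 72.0 q [ 0.01  0.59  0.18  1.64 -0.11  0.93 -0.09] F [ 0.1 -1.7  0.9] Fr 1.5 Ft -0.8
theta -58.7 rc mm 41.7 beta 40.6 tilt [-0.008 -0.007 -1.   ]
corr xyz [-0.02 -0.1   0.2 ] rv [-0.005  0.009  0.046]
row [0.868 0.558 0.   ] az -0.175
now (np.int64(29), np.float64(54.94792157165291), np.float64(0.03807865253245627))
249 0.21480883373277704
```

Request:
arm_command:
  deltas:
    - [0.86, 0.52, -0.1, 0, 0.01, -0.14, 1]
    - [0.88, 0.53, -0.1, 0, 0, -0.17, 1]
    - [0.88, 0.53, -0.05, 0, 0, -0.175, 1]
    - [0.88, 0.52, -0.05, 0, 0, -0.175, 1]
    - [0.88, 0.52, -0.05, 0, 0, -0.175, 1]
    - [0.88, 0.52, -0.05, 0, 0, -0.175, 1]

```text
time: 33.62
ee_pos: [0.6177, -0.05, 0.2083]
tool_rot: [1.335, 2.839, -0.012]
wrist_force: [2.4, -1.9, -2.5]
opening: 0.002
```

```bash
python3 s.py +x 41 1 10
```

```text
t 33.62 ee [ 0.6177 -0.05    0.2083] psi 129.6 q [ 0.1   0.61 -0.1   1.58  0.08  0.95  0.66] F [ 2.4 -1.9 -2.5] Fr 2.6 Ft -1.6
theta -6.7 rc mm 42.1 beta 46.3 tilt [ 0.001 -0.009 -1.   ]
corr xyz [-0.12 -0.25  0.33] rv [-0.004  0.007  0.146]
row [0.868 0.558 0.   ] az -0.175
```

Contact is steady. I'll keep going with a smaller yaw at the start.

Request:
arm_command:
  deltas:
    - [0.86, 0.45, -0.05, 0, 0, -0.08, 1]
    - [0.87, 0.5, -0.05, 0, 0, -0.14, 1]
    - [0.88, 0.53, -0.03, 0, 0, -0.165, 1]
    - [0.88, 0.53, -0.03, 0, 0, -0.17, 1]
    - [0.88, 0.53, -0.03, 0, 0, -0.17, 1]
    - [0.88, 0.53, -0.03, 0, 0, -0.17, 1]

```text
time: 34.38
ee_pos: [0.5948, 0.0034, 0.2091]
tool_rot: [-0.016, 3.126, -0.014]
wrist_force: [1.8, -0.3, 1.4]
opening: -0.0
```

```bash
python3 s.py +x 41 1 10
```

```text
t 34.38 ee [0.5948 0.0034 0.2091] psi -179.4 q [ 0.17  0.59 -0.35  1.66  0.25  0.92  1.3 ] F [ 1.8 -0.3  1.4] Fr 0.9 Ft -1.6
theta 52.9 rc mm 43.4 beta 37.7 tilt [ 0.016 -0.009 -1.   ]
corr xyz [ 0.16 -0.18  0.41] rv [-0.009  0.016 -0.005]
row [0.868 0.558 0.   ] az -0.175
```

Request:
arm_command:
  deltas:
    - [0.9, 0.45, -0.05, 0, 0.015, -0.165, 1]
    - [0.9, 0.5, -0.05, 0, 0, -0.17, 1]
    - [0.89, 0.52, -0.03, 0, 0, -0.17, 1]
    - [0.88, 0.53, -0.03, 0, 0, -0.17, 1]
    - [0.88, 0.53, -0.03, 0, 0, -0.17, 1]
    - [0.88, 0.53, -0.03, 0, 0, -0.17, 1]

```text
time: 35.12
ee_pos: [0.5345, 0.0137, 0.2099]
tool_rot: [-1.546, 2.734, -0.009]
wrist_force: [1.6, 0.9, -0.3]
opening: 0.003
```

```bash
python3 s.py +x 41 1 10; python3 mk.py 2>&1 | tail -2
```

```text
t 35.12 ee [0.5345 0.0137 0.2099] psi -121.0 q [ 0.35  0.56 -0.65  1.81  0.42  0.91  2.11] F [ 1.6  0.9 -0.3] Fr 0.3 Ft -1.9
theta 111.1 rc mm 45.7 beta 37.9 tilt [ 0.004 -0.004 -1.   ]
corr xyz [ 0.29 -0.36  0.49] rv [-0.005 -0.002 -0.002]
row [0.868 0.558 0.   ] az -0.175
now (np.int64(12), np.float64(-32.23081250444577), np.float64(0.04383173956188125))
11 0.21648850843598488
```

Request:
arm_command:
  deltas:
    - [0.98, 0.35, -0.03, 0, 0, -0.165, 1]
    - [0.95, 0.45, -0.03, 0, 0, -0.17, 1]
    - [0.9, 0.5, 0, 0, 0, -0.16, 1]

```text
time: 35.55
ee_pos: [0.5094, -0.004, 0.2101]
tool_rot: [-2.171, 2.269, 0.002]
wrist_force: [1.4, 0.7, -0.1]
opening: 0.0
```

```bash
python3 s.py +x 41 1 10
python3 - <<'E'
from h import *
im=env.get_image("top"); cv2.imwrite("pics/t16.png",cv2.resize(im["img"][160:310,230:430],None,fx=4,fy=4,interpolation=cv2.INTER_CUBIC)[:,:,::-1])
E
```

```text
t 35.55 ee [ 0.5094 -0.004   0.2101] psi -92.5 q [ 0.49  0.57 -0.8   1.87  0.5   0.92  2.55] F [ 1.4  0.7 -0.1] Fr -0.6 Ft -1.5
theta 138.6 rc mm 45.7 beta 38.9 tilt [ 0.     0.002 -1.   ]
corr xyz [ 0.27 -0.38  0.51] rv [-0.     0.002  0.015]
row [0.868 0.558 0.   ] az -0.175
```

View pics/t16.png

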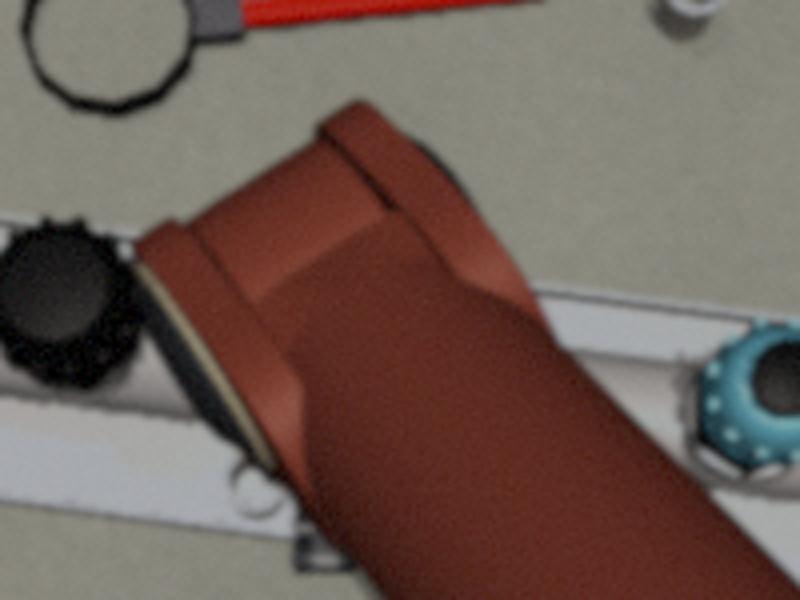

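Request:
arm_command:
  deltas:
    - [-0.6, 0.8, -0.2, 0, 0, 0, 1]
    - [-0.5, 0.7, -0.2, 0, 0, 0.1, 1]
    - [0, 0, -0.1, 0, 0, 0.185, 1]
    - [0, 0, 0, 0, 0, 0.185, 1]
    - [0, 0, 0, 0, 0, 0.185, 1]
    - [0, 0, 0, 0, 0, 0.185, 1]
    - [0, 0, 0, 0, 0, 0.185, 1]
    - [0, 0, 0, 0, 0, 0.185, 1]
    - [0, 0, 0, 0, 0, 0.185, 1]
    - [0, 0, 0, 0, 0, 0.185, 1]
    - [0, 0, 0, 0, 0, 0.185, 1]
    - [0, 0, 0, 0, 0, 0.185, 1]
    - [0, 0, 0, 0, 0, 0.185, 1]
    - [0, 0, 0, 0, 0, 0.185, 1]
    - [0, 0, 0, 0, 0, 0.185, 1]

```text
time: 37.48
ee_pos: [0.4833, 0.0192, 0.2152]
tool_rot: [-1.538, -2.723, 0.005]
wrist_force: [0.8, 0.3, 0.0]
opening: 0.003
```

```bash
python3 s.py +y
python3 - <<'E'
from h import *
im=env.get_image("top"); cv2.imwrite("pics/t17.png",cv2.resize(im["img"][160:310,230:430],None,fx=4,fy=4,interpolation=cv2.INTER_CUBIC)[:,:,::-1])
E
```

```text
t 37.48 ee [0.4833 0.0192 0.2152] psi 121.1 q [-0.01  0.42 -0.11  1.93  0.05  0.8   0.4 ] F [0.8 0.3 0. ] Fr -0.2 Ft -0.8
theta 129.5 rc mm 106.2 beta 171.5 tilt [-0.014  0.004 -1.   ]
```

View pics/t17.png

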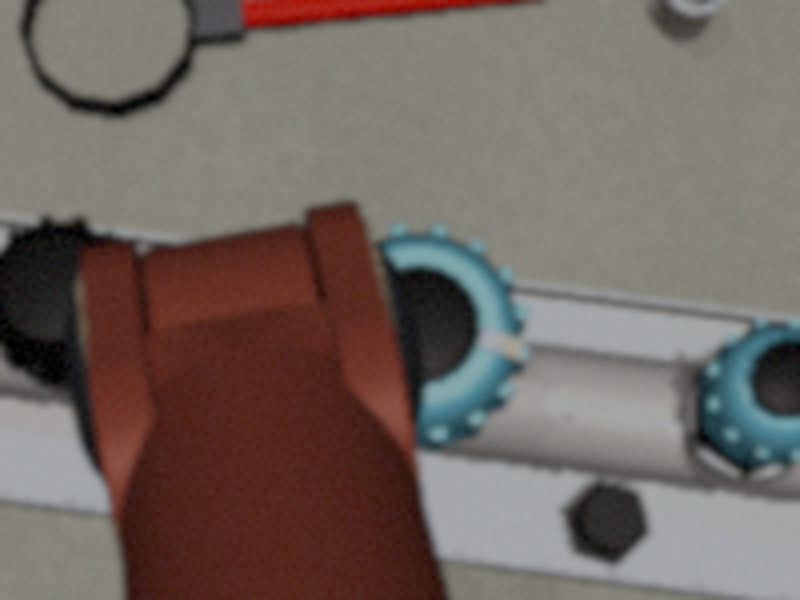

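Request:
arm_command:
  deltas:
    - [0, 0, 0, 0, 0, 0.185, 1]
    - [0, 0, 0, 0, 0, 0.185, 1]
    - [0, 0, 0, 0, 0, 0.185, 1]
    - [0, 0, 0, 0, 0, 0.185, 1]
    - [0, 0, 0, 0, 0, 0.185, 1]
    - [0, 0, 0, 0, 0, 0.185, 1]
    - [0, 0, 0, 0, 0, 0.185, 1]
    - [0, 0, 0, 0, 0, 0.185, 1]
    - [0, 0, 0, 0, 0, 0.185, 1]
    - [0, 0, 0, 0, 0, 0.185, 1]
    - [0, 0, 0, 0, 0, 0.185, 1]
    - [0, 0, 0, 0, 0, 0.16, 1]

```text
time: 39.02
ee_pos: [0.4778, 0.0304, 0.2167]
tool_rot: [-3.124, 0.175, 0.026]
wrist_force: [-0.4, 0.1, 0.4]
opening: -0.0
```

```bash
python3 s.py +y; python3 g.py +y 138 47 4 .211
```

```text
t 39.02 ee [0.4778 0.0304 0.2167] psi -6.4 q [-0.45  0.45  0.5   1.96 -0.31  0.83 -1.46] F [-0.4  0.1  0.4] Fr 0.4 Ft 0.2
theta 139.4 rc mm 93.0 beta 34.2 tilt [-0.016  0.014 -1.   ]
[0.95, 0.64, 0.12, -0.01, 0.02, -0.01, 1], [0.94, 0.65, 0.14, 0.0, 0.0, -0.01, 1], [0.94, 0.66, 0.14, 0.0, 0.0, -0.01, 1], [0.93, 0.67, 0.14, 0.0, 0.0, -0.01, 1],
```

Request:
arm_command:
  deltas:
    - [0.95, 0.65, 0.1, -0.01, 0.02, -0.01, 1]
    - [0.98, 0.68, 0.14, 0, 0, -0.01, 1]
    - [0.98, 0.68, 0.14, 0, 0, -0.01, 1]
    - [0.93, 0.67, 0.14, 0, 0, -0.01, 1]
    - [0.2, 0.15, 0, 0, 0, 0, 1]

```text
time: 39.65
ee_pos: [0.515, -0.0001, 0.2107]
tool_rot: [-3.133, 0.099, 0.006]
wrist_force: [-8.1, 5.9, 7.4]
opening: -0.004
```

```bash
python3 s.py +y 41 1 10
```

```text
t 39.65 ee [ 5.150e-01 -1.000e-04  2.107e-01] psi -3.6 q [-0.36  0.5   0.48  1.88 -0.31  0.84 -1.36] F [-8.1  5.9  7.4] Fr 10.0 Ft 1.3
theta 136.9 rc mm 44.6 beta 39.5 tilt [-0.003  0.007 -1.   ]
corr xyz [0.32 0.21 0.57] rv [-0.007  0.004  0.025]
row [-0.624  0.812  0.   ] az -0.175
```

Request:
arm_command:
  deltas:
    - [-0.6, 0.82, 0, 0, 0, -0.15, 1]
    - [-0.58, 0.85, 0, 0, 0, -0.175, 1]
    - [-0.58, 0.85, 0, 0, 0, -0.175, 1]
    - [-0.58, 0.85, 0, 0, 0, -0.175, 1]
    - [-0.58, 0.85, 0, 0, 0, -0.175, 1]

```text
time: 40.28
ee_pos: [0.4974, -0.0462, 0.209]
tool_rot: [-2.866, -1.244, 0.009]
wrist_force: [-2.0, 0.8, 1.8]
opening: -0.0
```

```bash
python3 s.py +y 41 1 10; python3 mk.py 2>&1 | tail -2
```

```text
t 40.27 ee [ 0.4974 -0.0462  0.209 ] psi 46.9 q [-0.1   0.45  0.23  1.91 -0.15  0.81 -0.54] F [-2.   0.8  1.8] Fr 2.0 Ft -0.9
theta -176.9 rc mm 42.2 beta 43.9 tilt [-0.012  0.014 -1.   ]
corr xyz [ 0.24 -0.01  0.4 ] rv [-0.019 -0.001  0.102]
row [-0.624  0.812  0.   ] az -0.175
now (np.int64(118), np.float64(98.0918009872557), np.float64(0.03202339185362268))
0 nan
```

Request:
arm_command:
  deltas:
    - [-0.55, 0.83, 0, -0.02, 0, -0.1, 1]
    - [-0.6, 0.84, -0.03, 0, 0, -0.16, 1]
    - [-0.6, 0.84, -0.03, 0, 0, -0.17, 1]
    - [-0.59, 0.85, -0.03, 0, 0, -0.175, 1]
    - [-0.59, 0.85, -0.03, 0, 0, -0.175, 1]
    - [-0.59, 0.85, -0.03, 0, 0, -0.175, 1]

```text
time: 41.08
ee_pos: [0.5295, -0.0994, 0.2089]
tool_rot: [-1.961, -2.448, -0.002]
wrist_force: [-1.2, 1.0, 0.7]
opening: -0.002
```

```bash
python3 s.py +y 41 1 10
python3 - <<'E'
from h import *
im=env.get_image("top"); cv2.imwrite("pics/t18.png",cv2.resize(im["img"][160:310,230:430],None,fx=4,fy=4,interpolation=cv2.INTER_CUBIC)[:,:,::-1])
E
```

```text
t 41.08 ee [ 0.5295 -0.0994  0.2089] psi 102.6 q [ 0.17  0.5  -0.04  1.81  0.02  0.84  0.34] F [-1.2  1.   0.7] Fr -0.5 Ft -1.5
theta -112.5 rc mm 43.0 beta 35.1 tilt [-0.003  0.004 -1.   ]
corr xyz [0.09 0.17 0.39] rv [-0.002 -0.004 -0.051]
row [-0.624  0.812  0.   ] az -0.175
```

View pics/t18.png

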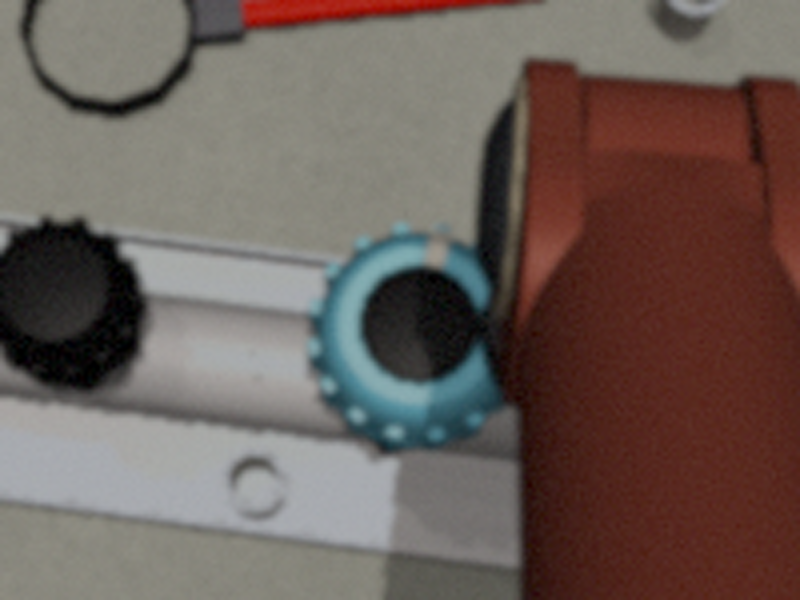

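Request:
arm_command:
  deltas:
    - [-0.5, 0.92, -0.03, 0, 0, -0.185, 1]
    - [-0.57, 0.87, -0.03, 0, 0, -0.18, 1]
    - [-0.59, 0.85, -0.03, 0, 0, -0.175, 1]
    - [-0.59, 0.85, -0.03, 0, 0, -0.175, 1]
    - [-0.59, 0.85, -0.03, 0, 0, -0.175, 1]
    - [-0.59, 0.85, -0.03, 0, 0, -0.175, 1]

```text
time: 41.88
ee_pos: [0.5933, -0.0998, 0.2095]
tool_rot: [0.445, 3.109, 0.003]
wrist_force: [-0.2, 0.8, 0.0]
opening: 0.001
```

```bash
python3 s.py +y 41 1 10; python3 mk.py 2>&1 | tail -2
```

```text
t 41.88 ee [ 0.5933 -0.0998  0.2095] psi 163.7 q [ 0.33  0.6  -0.33  1.62  0.23  0.95  1.21] F [-0.2  0.8  0. ] Fr -0.8 Ft 0.3
theta -51.8 rc mm 47.1 beta 35.5 tilt [ 0.001  0.002 -1.   ]
corr xyz [0.43 0.4  0.45] rv [ 0.002  0.001 -0.044]
row [-0.624  0.812  0.   ] az -0.175
now (np.int64(16), np.float64(-17.561486187945267), np.float64(0.039073747949045404))
534 0.21851930881445342
```

Request:
arm_command:
  deltas:
    - [-0.7, -0.55, -0.1, 0, 0, 0, 1]
    - [-0.6, -0.5, -0.1, 0, 0, 0.1, 1]
    - [0, 0, 0, 0, 0, 0.185, 1]
    - [0, 0, 0, 0, 0, 0.185, 1]
    - [0, 0, 0, 0, 0, 0.185, 1]
    - [0, 0, 0, 0, 0, 0.185, 1]
    - [0, 0, 0, 0, 0, 0.185, 1]
    - [0, 0, 0, 0, 0, 0.185, 1]
    - [0, 0, 0, 0, 0, 0.185, 1]
    - [0, 0, 0, 0, 0, 0.185, 1]
    - [0, 0, 0, 0, 0, 0.185, 1]
    - [0, 0, 0, 0, 0, 0.185, 1]
    - [0, 0, 0, 0, 0, 0.185, 1]
    - [0, 0, 0, 0, 0, 0.185, 1]
    - [0, 0, 0, 0, 0, 0.185, 1]
    - [0, 0, 0, 0, 0, 0.185, 1]
    - [0, 0, 0, 0, 0, 0.185, 1]
    - [0, 0, 0, 0, 0, 0.185, 1]

```text
time: 44.18
ee_pos: [0.6049, -0.1317, 0.2142]
tool_rot: [3.108, -0.395, 0.018]
wrist_force: [-0.2, 0.1, 0.5]
opening: 0.002
```

```bash
python3 s.py -y; python3 g.py -y -50 46 4 .211
python3 - <<'E'
from h import *
im=env.get_image("top"); cv2.imwrite("pics/t19.png",cv2.resize(im["img"][160:310,230:430],None,fx=4,fy=4,interpolation=cv2.INTER_CUBIC)[:,:,::-1])
E
```

```text
t 44.17 ee [ 0.6049 -0.1317  0.2142] psi -14.5 q [-0.14  0.65  0.54  1.59 -0.38  0.99 -1.31] F [-0.2  0.1  0.5] Fr -0.2 Ft -0.2
theta -59.8 rc mm 79.9 beta 45.3 tilt [ 0.01 -0.01 -1.  ]
[-0.45, -0.77, 0.07, 0.01, -0.01, -0.01, 1], [-0.44, -0.77, 0.08, 0.0, 0.0, -0.01, 1], [-0.44, -0.77, 0.08, 0.0, 0.0, -0.01, 1], [-0.43, -0.78, 0.08, 0.0, 0.0, -0.01, 1],
```

View pics/t19.png

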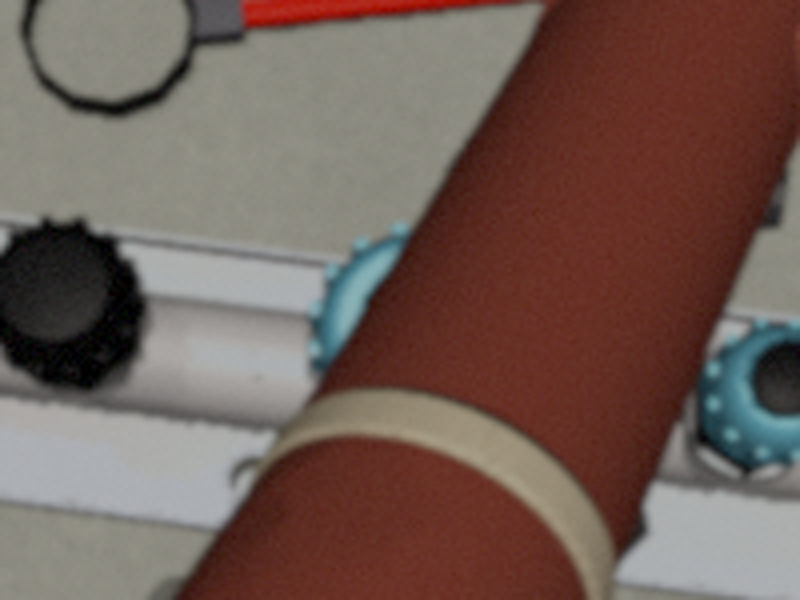

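Request:
arm_command:
  deltas:
    - [-0.45, -0.78, 0.05, 0.01, -0.01, -0.01, 1]
    - [-0.48, -0.82, 0.05, 0, 0, -0.01, 1]
    - [-0.48, -0.82, 0.05, 0, 0, -0.01, 1]
    - [-0.45, -0.8, 0.05, 0, 0, -0.01, 1]
    - [-0.4, -0.3, 0, 0, 0, 0, 1]

```text
time: 44.85
ee_pos: [0.5927, -0.0927, 0.2128]
tool_rot: [3.121, -0.332, 0.016]
wrist_force: [8.1, -8.4, -6.7]
opening: -0.003
```

```bash
python3 s.py -y 41 1 10
```

```text
t 44.85 ee [ 0.5927 -0.0927  0.2128] psi -12.2 q [-0.2   0.62  0.53  1.65 -0.37  0.96 -1.32] F [ 8.1 -8.4 -6.7] Fr 11.6 Ft 0.4
theta -48.1 rc mm 40.9 beta 35.9 tilt [ 0.01  -0.004 -1.   ]
corr xyz [ 0.05 -0.04  0.78] rv [ 0.001 -0.011 -0.037]
row [ 0.624 -0.812  0.   ] az -0.175
```

Request:
arm_command:
  deltas:
    - [0.6, -0.83, 0.1, 0, -0.01, -0.18, 1]
    - [0.59, -0.84, 0.05, 0, 0, -0.175, 1]
    - [0.58, -0.84, 0.03, 0, 0, -0.175, 1]
    - [0.58, -0.84, 0.03, 0, 0, -0.175, 1]
    - [0.58, -0.84, 0.03, 0, 0, -0.175, 1]

```text
time: 45.48
ee_pos: [0.6174, -0.0542, 0.2128]
tool_rot: [2.939, 1.058, 0.008]
wrist_force: [2.6, -1.3, -1.5]
opening: -0.0
```

```bash
python3 s.py -y 41 1 10
```

```text
t 45.48 ee [ 0.6174 -0.0542  0.2128] psi 39.6 q [-0.13  0.62  0.29  1.59 -0.19  0.95 -0.66] F [ 2.6 -1.3 -1.5] Fr 2.7 Ft -1.0
theta -5.8 rc mm 42.2 beta 45.4 tilt [ 0.011 -0.015 -1.   ]
corr xyz [-0.28  0.03  0.78] rv [ 0.018 -0.     0.13 ]
row [ 0.624 -0.812  0.   ] az -0.175
```

Request:
arm_command:
  deltas:
    - [0.54, -0.8, 0.1, 0.01, 0, -0.09, 1]
    - [0.6, -0.82, 0.05, 0, 0, -0.14, 1]
    - [0.6, -0.83, 0.03, 0, 0, -0.165, 1]
    - [0.6, -0.83, 0.03, 0, 0, -0.17, 1]
    - [0.6, -0.83, 0.03, 0, 0, -0.17, 1]

```text
time: 46.1
ee_pos: [0.6062, -0.0084, 0.2133]
tool_rot: [2.333, 2.068, 0.012]
wrist_force: [2.5, -0.3, -0.3]
opening: -0.005
```

```bash
python3 s.py -y 41 1 10
python3 - <<'E'
from h import *
im=env.get_image("top"); cv2.imwrite("pics/t20.png",cv2.resize(im["img"][160:310,230:430],None,fx=4,fy=4,interpolation=cv2.INTER_CUBIC)[:,:,::-1])
im=env.get_image("scene"); cv2.imwrite("pics/s20.png",cv2.resize(im["img"][130:280,230:430],None,fx=4,fy=4,interpolation=cv2.INTER_CUBIC)[:,:,::-1])
E
```

```text
t 46.1 ee [ 0.6062 -0.0084  0.2133] psi 83.1 q [-0.07  0.58  0.07  1.63 -0.04  0.91 -0.11] F [ 2.5 -0.3 -0.3] Fr 1.7 Ft -1.9
theta 40.7 rc mm 43.3 beta 42.4 tilt [ 0.021 -0.012 -1.   ]
corr xyz [-0.28 -0.09  0.83] rv [0.023 0.009 0.077]
row [ 0.624 -0.812  0.   ] az -0.175
```

View pics/t20.png

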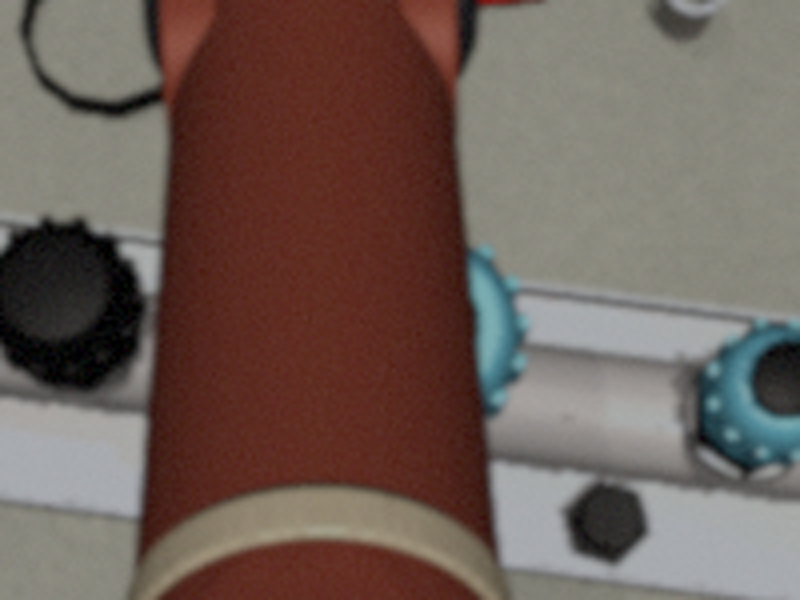

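View pics/s20.png

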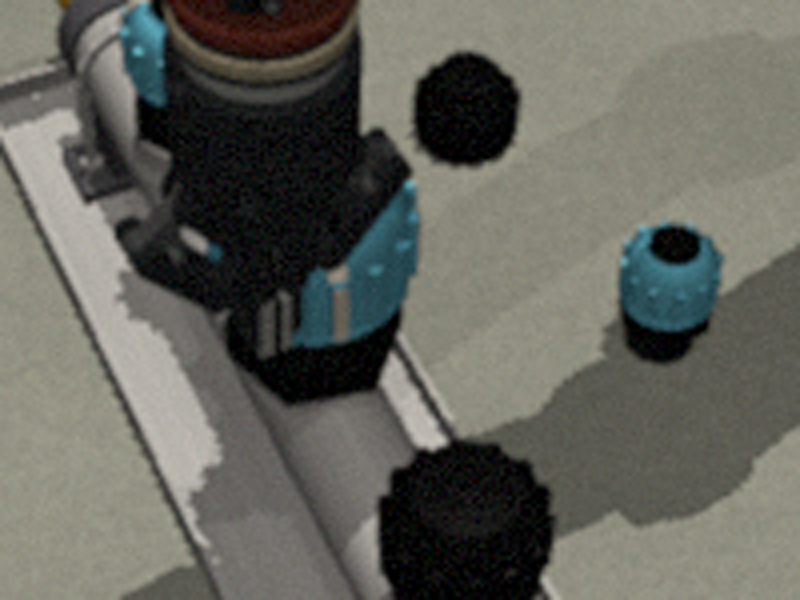

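Run:
```python
from h import *
im=env.get_image("scene")
for A in ([.5587,-.0438],[.5595,-.0448]):
  for a in range(20,110,10):
    t=np.radians(a); p=np.array([[A[0]+.048*np.cos(t),A[1]+.048*np.sin(t),z] for z in(.178,.205)])
    print(a,np.round((proj(im,p)-[230,130])*4).tolist())
```

```text
20 [[246.0, 322.0], [244.0, 283.0]]
30 [[262.0, 330.0], [260.0, 290.0]]
40 [[279.0, 335.0], [278.0, 296.0]]
50 [[298.0, 338.0], [297.0, 298.0]]
60 [[317.0, 338.0], [316.0, 299.0]]
70 [[336.0, 336.0], [335.0, 296.0]]
80 [[354.0, 331.0], [354.0, 291.0]]
90 [[370.0, 324.0], [370.0, 284.0]]
100 [[385.0, 315.0], [385.0, 275.0]]
20 [[243.0, 322.0], [241.0, 282.0]]
30 [[259.0, 329.0], [257.0, 290.0]]
40 [[277.0, 334.0], [275.0, 295.0]]
50 [[295.0, 337.0], [294.0, 298.0]]
60 [[314.0, 337.0], [313.0, 298.0]]
70 [[333.0, 335.0], [332.0, 296.0]]
80 [[351.0, 330.0], [351.0, 291.0]]
90 [[367.0, 323.0], [368.0, 284.0]]
100 [[382.0, 314.0], [383.0, 274.0]]
```

Request:
arm_command:
  deltas:
    - [0.5, -0.85, 0.1, 0.02, 0.01, -0.12, 1]
    - [0.59, -0.84, 0.05, 0, 0, -0.16, 1]
    - [0.6, -0.84, 0.03, 0, 0, -0.17, 1]
    - [0.6, -0.84, 0.03, 0, 0, -0.17, 1]
    - [0.6, -0.84, 0.03, 0, 0, -0.17, 1]
    - [0.6, -0.84, 0.03, 0, 0, -0.17, 1]

```text
time: 47.0
ee_pos: [0.5561, 0.0153, 0.2131]
tool_rot: [1.113, 2.922, 0.017]
wrist_force: [0.4, 1.8, 1.7]
opening: -0.002
```

```bash
python3 s.py -y 41 1 10
python3 - <<'E'
from h import *
im=env.get_image("top"); cv2.imwrite("pics/t21.png",cv2.resize(im["img"][160:310,230:430],None,fx=4,fy=4,interpolation=cv2.INTER_CUBIC)[:,:,::-1])
E
```

```text
t 47.0 ee [0.5561 0.0153 0.2131] psi 138.3 q [ 0.07  0.52 -0.21  1.77  0.13  0.85  0.65] F [0.4 1.8 1.7] Fr 1.7 Ft -0.5
theta 94.1 rc mm 43.0 beta 44.2 tilt [ 0.018  0.005 -1.   ]
corr xyz [-0.3  -0.04  0.81] rv [0.016 0.009 0.109]
row [ 0.624 -0.812  0.   ] az -0.175
```

View pics/t21.png

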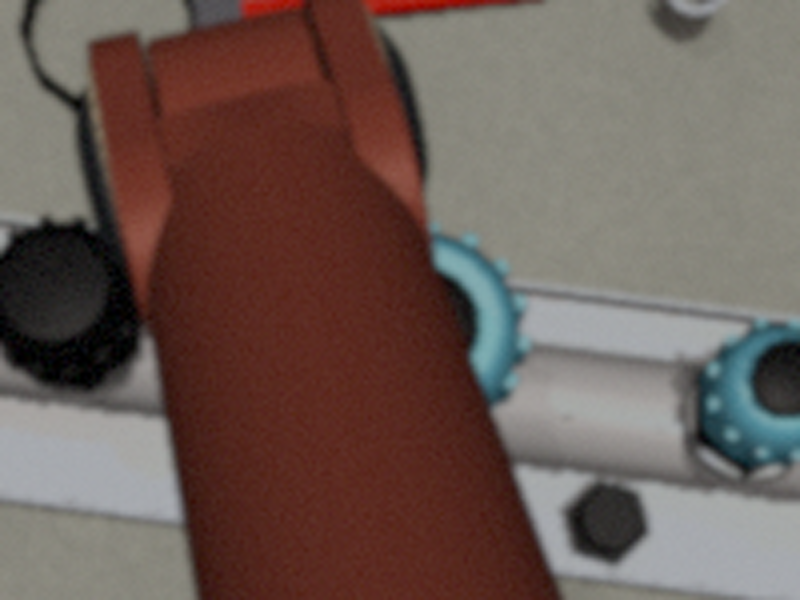

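Request:
arm_command:
  deltas:
    - [0.52, -0.82, 0.1, 0.01, 0.01, -0.1, 1]
    - [0.59, -0.84, 0.05, 0, 0, -0.15, 1]
    - [0.6, -0.84, 0.03, 0, 0, -0.17, 1]
    - [0.6, -0.84, 0.03, 0, 0, -0.17, 1]
    - [0.6, -0.84, 0.03, 0, 0, -0.17, 1]
    - [0.6, -0.84, 0.03, 0, 0, -0.17, 1]

```text
time: 47.8
ee_pos: [0.5066, -0.0143, 0.2117]
tool_rot: [-0.326, 3.119, 0.015]
wrist_force: [-0.2, 1.8, 2.1]
opening: -0.002
```

```bash
python3 s.py -y 41 1 10
```

```text
t 47.8 ee [ 0.5066 -0.0143  0.2117] psi -168.1 q [ 0.32  0.48 -0.48  1.88  0.28  0.84  1.48] F [-0.2  1.8  2.1] Fr 1.0 Ft -1.5
theta 152.3 rc mm 42.1 beta 39.7 tilt [ 0.005  0.01  -1.   ]
corr xyz [-0.13 -0.05  0.67] rv [0.009 0.006 0.029]
row [ 0.624 -0.812  0.   ] az -0.175
```

Request:
arm_command:
  deltas:
    - [0.8, 0.6, 0, 0, 0, 0, 1]
    - [1.2, 0.9, -0.3, 0, 0, 0, 1]
    - [1.6, 1.2, -1, 0, 0, 0, 1]
    - [1.6, 1.2, -2, 0, 0, 0, 1]
    - [1, 2, -2, 0, 0, 0, 1]
    - [0, 3, -2, 0, 0, 0, 1]
    - [0, 3, -1, 0, 0, 0, 1]

```text
time: 48.68
ee_pos: [0.4147, 0.0913, 0.2963]
tool_rot: [0.273, -3.126, -0.01]
wrist_force: [1.0, 0.4, -0.1]
opening: -0.002
```

```bash
python3 s.py -y
python3 - <<'E'
from h import *
im=env.get_image("top"); cv2.imwrite("pics/t22.png",cv2.resize(im["img"][160:310,230:430],None,fx=4,fy=4,interpolation=cv2.INTER_CUBIC)[:,:,::-1])
im=env.get_image("scene"); cv2.imwrite("pics/s22.png",cv2.resize(im["img"][130:280,230:430],None,fx=4,fy=4,interpolation=cv2.INTER_CUBIC)[:,:,::-1])
E
python3 mk.py 2>&1 | tail -2
```

```text
t 48.67 ee [0.4147 0.0913 0.2963] psi -170.0 q [ 0.19  0.26 -0.57  1.95  0.16  0.98  1.29] F [ 1.   0.4 -0.1] Fr -0.5 Ft -1.0
theta 136.1 rc mm 179.9 beta 53.9 tilt [-0.004  0.006 -1.   ]
now (np.int64(28), np.float64(-169.7050982473499), np.float64(0.041064074393198605))
534 0.2213558410902559
```

View pics/t22.png

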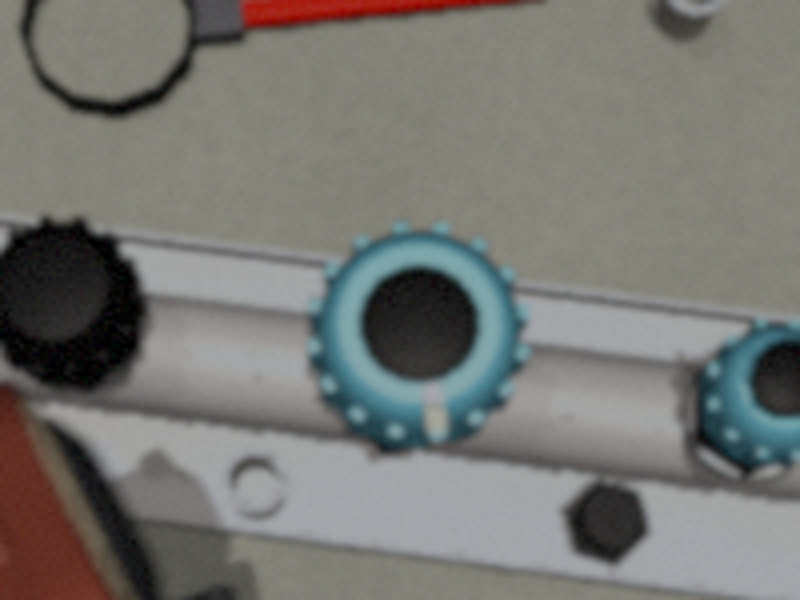

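View pics/s22.png

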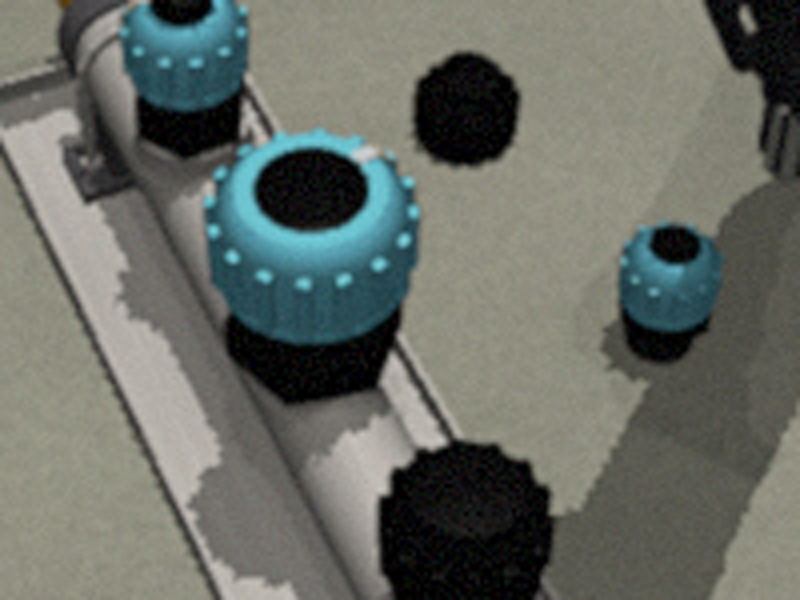

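Request:
arm_command:
  deltas:
    - [0, 0, 0, 0, 0, 0, 1]
    - [0, 0, 0, 0, 0, 0, 1]
    - [0, 0, 0, 0, 0, 0, 1]

```text
time: 49.2
ee_pos: [0.4139, 0.0891, 0.2943]
tool_rot: [0.272, -3.122, -0.007]
wrist_force: [-0.1, -0.1, 0.2]
opening: -0.004
```

```bash
python3 - <<'E'
from h import *
im=env.get_image("top"); save(im,"topF.png"); a=cv2.imread("pics/top0.png").astype(int); b=im["img"][:,:,::-1].astype(int)
for n,(x,y,w,h) in dict(small=(404,240,40,40),nipple=(372,281,22,22),liner=(282,271,20,22),male=(310,350,28,32),endcap=(404,346,32,35),tub=(188,145,40,38),liner2=(392,150,17,24),wrench=(236,140,130,54)).items():
    print(n,np.abs(cv2.GaussianBlur(np.float32(a-b),(0,0),1))[y:y+h,x:x+w].mean().round(1))
o=env.observe(); print(o["time"],np.abs(o["qd"]).max())
E
python3 mk.py|tail -2; python3 -c "
from bench import env
print(env.finish_job())"
```

```text
small 8.1
nipple 7.2
liner 11.2
male 15.2
endcap 5.4
tub 8.8
liner2 8.9
wrench 9.4
49.25 0.007187519607246071
now (np.int64(29), np.float64(-170.33432462850647), np.float64(0.041025080173022234))
535 0.22149360582578237
the job is handed in; nothing more can be done
None
```

View pics/topF.png

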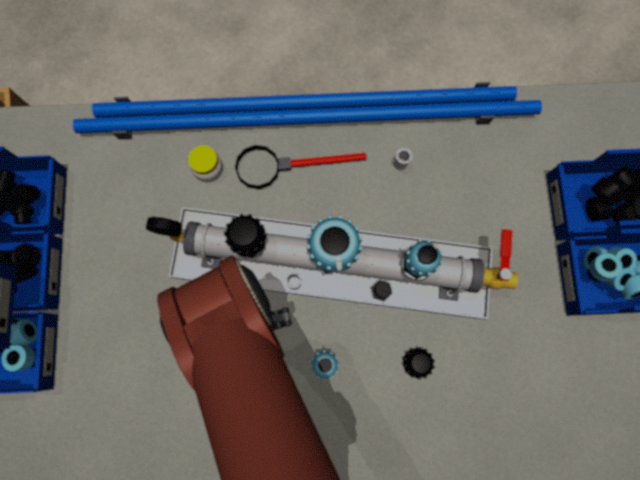

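I rolled the large nut anticlockwise by its ribs with the shut fingertips, in several strokes round the rim, until it stood about three full turns looser. Then I drew the hand clear and handed the job in at about 49 s. No verdict was reported.

- **Turn count:** the white stripe finished at about 190°, against 194.6° at the start. Tracking it through the strokes, that is about 1076° of the 1080° wanted, against an allowance of ±72°.
- **Height:** the nut's top measured about 9.6 mm higher than when I had counted 381°. That works out to about 1070° in all, or roughly 15 mm of rise, and agrees with the stripe. I did not save a height at this spot before the first stroke, so the total rise is partly inferred.
- **Small nut and loose things:** in the last top picture the small nut, nipple, both liners, male connector, end cap, tub and strap wrench look to be where they were. I compared them by eye and by a rough picture difference. That difference was largest at the male connector, which lay in the arm's shadow. The elbow was hidden by the arm, so I could not check it, though the fingers stayed well above it.
- **Arm:** it was at rest and clear of everything. The highest force I read was about 16 N, at the end of one move that pressed a fingertip against the rim; readings came only at the end of each move.

During four stretches the fingertip slipped out of the ribs and the nut stood still for part of the stroke. I corrected this by shifting my estimate of the nut's axis by about 2 mm and re-engaging.

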